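Stand the engraver's ball vise upright in its ring and lock it

ROBOT

A 6-joint arm with a two-finger parallel gripper is mounted at the origin on a cart in front of the work surface, level with it; the furniture and walls round the work are solid. World frame = base frame: x ahead of the robot, y to its left, z up, the work surface at z = 0. Lengths are in m, angles in degrees, forces in N, time in s.
With the tool pointing down it reaches from about 0.325 to 0.775 m from the base axis. Payload 5.5 kg.
Tool frame: the origin (TCP) lies at the very end of the fingers, on their centre line; the grasp point (between the pads) lies 19 mm behind it; z points along the fingers, y is the direction in which the jaws open and shut (so a half turn about z gives the same grasp; the last joint's range is limited). The gripper opens to 88 mm and grips with 3 to 60 N. Pads are 20 mm wide; open, the fingers measure 115 mm over their backs; the gripper's body (75 mm by 178 mm) begins 61 mm behind the grasp point.
Start: joints at [-69.082, 5.22, 70.514, -0, 104.267, -3.249], TCP at [0.246, -0.547, 0.223] pointing down, gripper open.
Joint ranges: [-164.24, 164.24], [-49.07, 125.15], [9.68, 141.18], [-86.29, 266.29], [3.28, 154.24], [-151.56, 151.56]. Speed limits (degrees/s): [147.25, 147.25, 172.46, 180, 180, 180].

INTERFACE

Orientations are given as [roll, pitch, yaw] about the fixed x, y, z axes, in that order (R = Rz(yaw) Ry(pitch) Rx(roll)).
In Python, from rig import sensors, optics, env gives the robot as it stands. The module is installed in compiled form; this text tells all that it offers.
- The arm moves only by the tool move_arm, never from a script. Its argument "rows" is a list that holds one entry, the list of rows, each a list of 6 numbers: the shift along the world's x, y, z in m, then the turn, a rotation vector about the world's x, y, z in rad. A call has 1 to 5 rows; each row shifts and turns the pose as measured when the row begins; what a row does not reach is not made up. A row lasts 1/12 s, in which the tool goes at most 41.7 mm and 7.16 degrees, less where a joint would pass 70% of its speed; a pose out of reach is approached as far as the arm can. A call with a gripper value outside its range is refused whole. "jaw" is the finger opening in m, from 0 to 0.0878, set as the call begins (left out, the last holds). The fingers move at their own pace and stop on an object; "newtons" is the grip in N (left out, the last holds). Time passes only in rows, so rows that do not move let the fingers close. It gives the time, the measured TCP pose, the force and the opening at its end, in the units of the state.
- sensors.read_state(): the state, without advancing time (a new reading comes with each control period).
- optics.grab_frame(name): name is "side" or "top"; returns a dict with "frame" (420x560x3 uint8, red, green, blue), "intrinsics" (3x3 intrinsics, pixels), "eye" and "orientation" of the camera in the world. Camera axes: x right, y up, looking along -z (the intrinsics and any distortion apply to the point x, -y, -z); pixel columns grow to the right and rows downward; lengths in m; the calibration is good to about 2 mm. A picture is of the moment at which its call begins. There is no depth.
- env.job_done(): hands the job in, once; it reports no verdict.
The state is a dict: "time": time; "qpos": joint angles; "dq": joint speeds; "effort": joint torques, N m; "position": TCP position; "ee_rot": TCP orientation; "ft_force": force on the tool from outside, world axes, zero at the start; "wrist_torque": the same for the moment, N m; "grip_width": finger opening in m.
Only numpy, scipy, OpenCV 4.12 (cv2) and the standard library are available. Lean on these libraries where they do the work, as an engineer would, in place of code of your own. Each camera call takes 0.05 s, during which the arm holds its last target.

TASK

The engraver's ball vise was left locked at a slant in its ring. Pull the lock knob out until it clicks into its outer stop, push the vise's head over so that the vise stands upright in the ring with its brass plate level, then push the knob fully home again to lock it. Do not lift the vise out of its ring, and leave the spray can, the glue bottle and the oil can standing where they are.

Things in the scene. Friction and masses are not known exactly. Their poses are not given: they have to be found in the camera images.
- ring_base: grey cast base bolted to the bench. Flange 122 mm across, 12 mm thick; cup wall 107 mm across with a black nylon ring (top 43 mm high). Origin: centre of the underside on the bench, +z up. Lug (x -13 to 13, y -53 to -70, up to 84 mm high), barrel and lock knob stand out on its -y side; the other sides are open above the ring
- seat (a point): where the ball's centre lies when the ball is seated in the nylon ring: on the base's axis, 67 mm above the bench
- ball_vise: ball vise, 0.9 kg: steel ball 96 mm across in the nylon ring; turntable 84 mm across from 22 to 44 mm along its axis, jaws 57 (x) by 60 mm (y) from 44 to 66 mm, brass plate up to 69 mm. Origin: ball's centre. +z: its axis, through the plate's middle, vertical when upright. It starts leaning about 38 degrees, to a side away from the lug
- plate_mid (a point): middle of the brass plate's top (40 x 52 mm), 69 mm from the ball's centre along the vise's axis. With the lock out, a push of a few N turns the ball in its ring. The head rises on an arc about the ball's centre as it comes up: a pusher that does not rise with it jams. The vise is balanced and stays by friction at whatever slant it is left
- lock (a joint): pull of the lock knob in m, along the base's -y: 0 = home (spring presses a brake shoe on the ball), 0.012 = outer detent (ball free). It needs about 8 N either way and snaps on by itself past the middle (0.006). Stops at -0.0015 and 0.012
- lock_knob (a point): middle of the black lock knob, round, 35 mm across and 21 mm long, axis level along the base's y, 67 mm above the bench; 105 mm from the base's axis when home, 117 mm when out. Can be pinched across its diameter from above. A barrel 25 mm across lies between it and the lug
- spray_can: blue spray can with a white cap, 66 mm across, 207 mm high, standing loose; origin: centre of its foot
- glue_bottle: yellow glue bottle, 58 mm across to 138 mm high, then a narrow orange nozzle up to 180 mm, standing loose; origin: centre of its foot
- oil_can: grey pump oiler, 62 mm across to 80 mm high, then a thin spout up to 140 mm, standing loose; origin: centre of its foot

How it is judged:
By the outcome, as a careful person would: the job done as asked, in the order asked, and still so for the second after the job is handed in, with the robot touching nothing.
It also fails if it takes over 64 s, if anything falls off the work surface, if the arm or the gripper's body presses on something with over 40 N, if the wrist force passes 120 N, or if a joint passes its speed limit or range.

## Working session

There is one attempt and no reset: what is moved stays moved. The work goes in short steps, Python scripts to look and compute and a tool call to move; the robot and the scene stay as the last step left them, time stands still between calls to the robot, and variables do not carry over. Pictures are saved under pics/ and viewed, and the job is handed in when it is done.

Besides the shell and the picture viewer there is one more tool, called after "Call:" as name(argument=value, ...), one argument or row to a line, values as JSON. move_arm: Moves the arm, as the interface text tells. Its arguments: {"type":"object","properties":{"rows":{"type":"array"},"jaw":{"type":"number"},"newtons":{"type":"number"}},"required":["rows"]}

```bash
mkdir -p pics; ls; cat > h.py <<'E'
import numpy as np, cv2
from rig import sensors, optics, env
def grab(cam,name):
    f=optics.grab_frame(cam); np.savez('pics/'+name+'.npz',**{k:np.array(f[k]) for k in f})
    cv2.imwrite('pics/'+name+'.png',cv2.cvtColor(f['frame'],cv2.COLOR_RGB2BGR)); return f
E
python3 - <<'E'
from h import *
for c in('side','top'):
    f=grab(c,c+'0'); print({k:f[k] for k in f if k!='frame'})
print(sensors.read_state())
E
```

```text
pics
{'intrinsics': array([[425.22575184,   0.        , 278.12469842],
       [  0.        , 425.22575184, 212.98529631],
       [  0.        ,   0.        ,   1.        ]]), 'eye': array([ 0.48980464, -0.47151973,  0.65585551]), 'orientation': array([ 49.53182341,   0.96428754, -11.5220703 ])}
{'intrinsics': array([[425.3316878 ,   0.        , 280.12120653],
       [  0.        , 425.3316878 , 209.33364247],
       [  0.        ,   0.        ,   1.        ]]), 'eye': array([0.54614656, 0.20367629, 0.96624924]), 'orientation': array([  4.25819838,  -2.04577183, -88.33322523])}
{'time': 0.1, 'qpos': array([-6.90832047e+01,  5.26067079e+00,  7.05727289e+01,  3.13093085e-04,
        1.04266438e+02, -3.24824749e+00]), 'dq': array([ 0.06167374, -0.02615432, -0.28597978, -0.02453164, -0.01204456,
        0.03158977]), 'effort': array([ 2.17275083e-03, -4.47857773e+01, -4.07569957e+01,  6.99559017e-02,
        2.84693978e-02, -1.32635105e-04]), 'position': array([ 0.24553424, -0.54718536,  0.22162253]), 'ee_rot': array([-1.79900340e+02, -5.96012968e-03,  2.41651145e+01]), 'ft_force': array([-0.05214177,  1.04586438,  0.52570314]), 'wrist_torque': array([0.02381294, 0.02401027, 0.00965504]), 'grip_width': 0.08746497826884413}
```

View pics/side0.png

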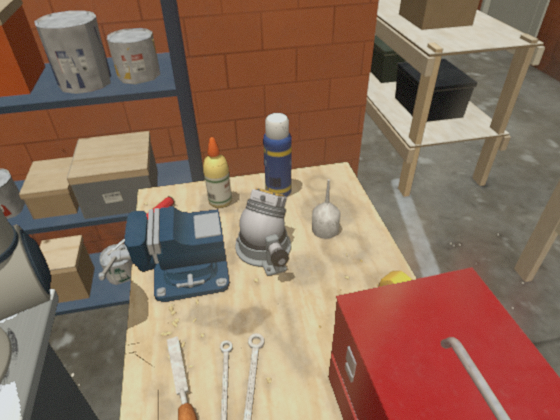

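View pics/top0.png

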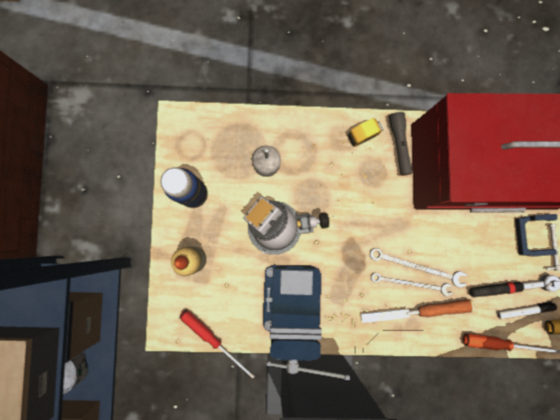

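```bash
cat >> h.py <<'E'
from scipy.spatial.transform import Rotation as R
def ray(f,u,v):
    K=f['intrinsics'];d=np.array([(u-K[0,2])/K[0,0],-(v-K[1,2])/K[1,1],-1.])
    return np.array(f['eye']),R.from_euler('xyz',f['orientation'],degrees=True).apply(d)
def onz(f,u,v,z):
    e,d=ray(f,u,v); return e+d*(z-e[2])/d[2]
def proj(f,p):
    c=R.from_euler('xyz',f['orientation'],degrees=True).inv().apply(np.array(p)-f['eye']);K=f['intrinsics']
    return np.array([K[0,2]+K[0,0]*c[0]/-c[2],K[1,2]-K[1,1]*c[1]/-c[2]])
def tri(f,a,g,b):
    e1,d1=ray(f,*a);e2,d2=ray(g,*b)
    t=np.linalg.lstsq(np.array([d1,-d2]).T,e2-e1,rcond=None)[0]
    p,q=e1+d1*t[0],e2+d2*t[1]; return (p+q)/2,np.linalg.norm(p-q)
def load(n): return dict(np.load('pics/'+n+'.npz'))
def crop(n,x0,y0,x1,y1,s,out):
    im=cv2.imread('pics/'+n+'.png')[y0:y1,x0:x1]
    cv2.imwrite('pics/'+out+'.png',cv2.resize(im,None,fx=s,fy=s,interpolation=cv2.INTER_CUBIC))
E
python3 - <<'E'
from h import *
crop('top0',220,130,350,280,4,'t0c'); crop('side0',190,100,350,290,3,'s0c')
t=load('top0')
print('ring',onz(t,275,225,.0),onz(t,275,225,.067),'knob',onz(t,322,221,.067))
E
```

```text
ring [0.58305817 0.18186992 0.        ] [0.58049871 0.18338198 0.067     ] knob [0.59203224 0.0838065  0.067     ]
```

View pics/t0c.png

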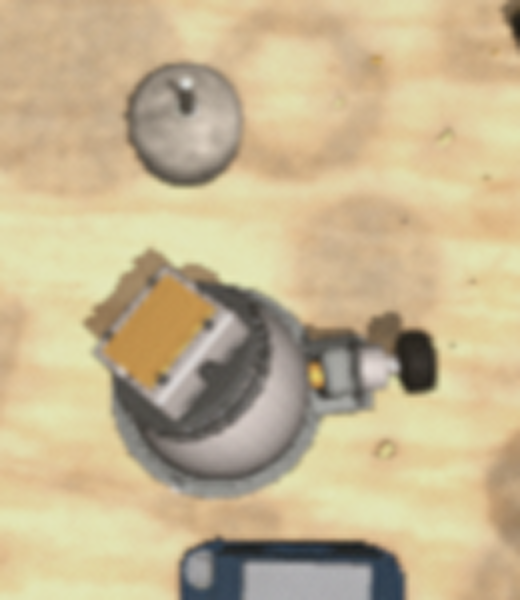

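View pics/s0c.png

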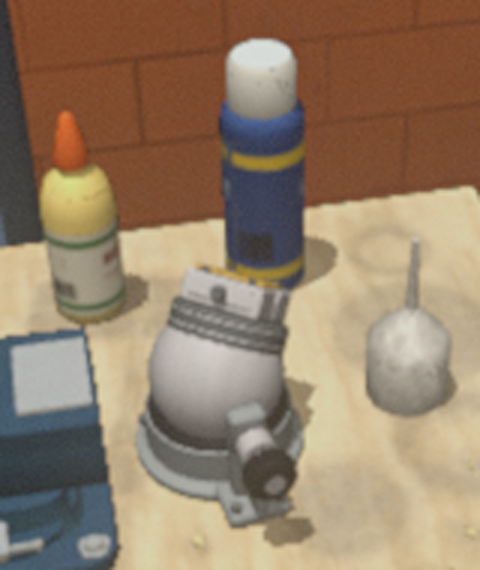

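```bash
cat > m.py <<'E'
from h import *
def brass(f,box):
    h=cv2.cvtColor(f['frame'],cv2.COLOR_RGB2HSV);m=cv2.inRange(h,(8,120,90),(28,255,255))
    k=np.zeros_like(m);x0,y0,x1,y1=box;k[y0:y1,x0:x1]=m[y0:y1,x0:x1]
    n,l,s,c=cv2.connectedComponentsWithStats(k);i=1+np.argmax(s[1:,4]);return c[i],s[i],(l==i).astype(np.uint8)
def black(f,box,th=50):
    g=f['frame'].max(2);m=(g<th).astype(np.uint8);x0,y0,x1,y1=box
    k=np.zeros_like(m);k[y0:y1,x0:x1]=m[y0:y1,x0:x1]
    n,l,s,c=cv2.connectedComponentsWithStats(k);i=1+np.argmax(s[1:,4]);return c[i],s[i]
E
python3 - <<'E'
from m import *
t=load('top0');s=load('side0')
c,st,_=brass(t,(235,185,290,235));print('brass',c,st,onz(t,*c,.121))
k,st=black(t,(305,200,345,240));print('knob',k,st,onz(t,*k,.072),onz(t,*k,.067))
ks,st=black(s,(262,235,300,275));print('knob side',ks,st,tri(t,k,s,ks))
b=onz(t,275.5,227,.012);print('base',b)
im=cv2.imread('pics/top0.png');im2=cv2.imread('pics/side0.png')
for f,i in((t,im),(s,im2)):
  i[:]=i
  for r,z,col in((.061,.012,(0,0,255)),(.0535,.043,(0,255,0))):
    for a in np.linspace(0,6.28,90):
        p=proj(f,[b[0]+r*np.cos(a),b[1]+r*np.sin(a),z]);cv2.circle(i,tuple(int(round(x*16)) for x in p),4,col,-1,shift=4)
cv2.imwrite('pics/o.png',np.vstack([cv2.resize(im[180:280,220:350],None,fx=5,fy=5)]))
cv2.imwrite('pics/o2.png',cv2.resize(im2[180:290,220:350],None,fx=5,fy=5))
# obstacles
for n,u,v,z in(('oil',266,160,.08),('spraycap',175,181,.207),('glue',180,262,.18)):print(n,onz(t,u,v,z))
for n,u,v in(('bluevise corner',265,265),('bv r',320,265),('bv bottom',320,358)):print(n,onz(t,u,v,.1),onz(t,u,v,0))
E
```

```text
brass [259.07297297 212.21081081] [246 199  27  27 370] [0.60290503 0.21704248 0.121     ]
knob [323.09836066 219.86885246] [320 214   8  13  61] [0.59424063 0.08219518 0.072     ] [0.59450954 0.08151595 0.067     ]Traceback (most recent call last):
  File "<stdin>", line 5, in <module>
  File "m.py", line 9, in black
    n,l,s,c=cv2.connectedComponentsWithStats(k);i=1+np.argmax(s[1:,4]);return c[i],s[i]
                                                    ~~~~~~~~~^^^^^^^^^
    return _wrapfunc(a, 'argmax', axis=axis, out=out, **kwds)
    return bound(*args, **kwds)
ValueError: attempt to get argmax of an empty sequence
```

```bash
cat > ov.py <<'E'
from m import *
t=load('top0');s=load('side0')
k,st=black(t,(305,200,345,240))
ks,st=black(s,(268,245,300,275),85);print('knob side',ks,st,tri(t,k,s,ks))
import sys
b=onz(t,275.5,227,.012);print('base',b)
im=cv2.imread('pics/top0.png');im2=cv2.imread('pics/side0.png')
for f,i in((t,im),(s,im2)):
  for r,z,col in((.061,.012,(0,0,255)),(.0535,.043,(0,255,0))):
    for a in np.linspace(0,6.28,90):
        p=proj(f,[b[0]+r*np.cos(a),b[1]+r*np.sin(a),z]);i[int(round(p[1])),int(round(p[0]))]=col
cv2.imwrite('pics/o.png',cv2.resize(im[180:280,220:350],None,fx=5,fy=5))
cv2.imwrite('pics/o2.png',cv2.resize(im2[180:290,220:350],None,fx=5,fy=5))
for n,u,v,z in(('oil',266,160,.08),('spraycap',175,181,.207),('glue',180,262,.18)):print(n,onz(t,u,v,z))
for n,u,v in(('bluevise corner',265,265),('bv r',320,265),('bv bottom',320,358)):print(n,onz(t,u,v,.1),onz(t,u,v,0))
E
python3 ov.py
```

```text
knob side [278.67934783 257.16847826] [271 250  17  17 184] (array([0.59402873, 0.08135192, 0.06527545]), np.float64(0.0011529110769840784))
base [0.57814905 0.18088482 0.012     ]
oil [0.71628646 0.20673362 0.08      ]
spraycap [0.64819292 0.36727105 0.207     ]
glue [0.50350202 0.35702097 0.18      ]
bluevise corner [0.49780479 0.20191066 0.1       ] [0.4922242  0.20170683 0.        ]
bv r [0.50082873 0.09033706 0.1       ] [0.49559723 0.07725315 0.        ]
bv bottom [0.31631494 0.0862584  0.1       ] [0.28978313 0.07270365 0.        ]
```

View pics/o.png

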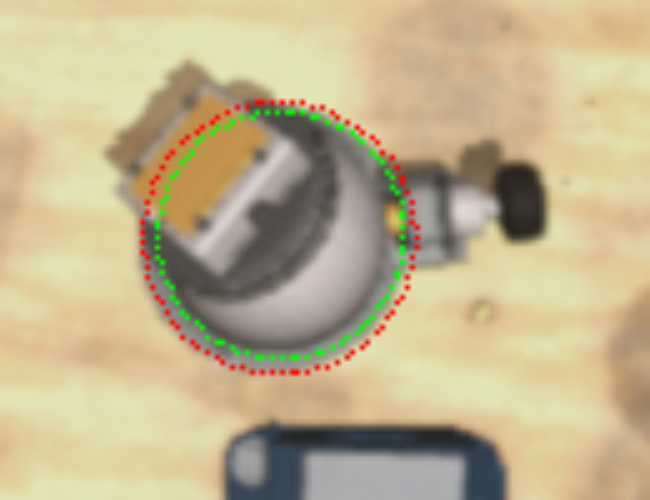

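View pics/o2.png

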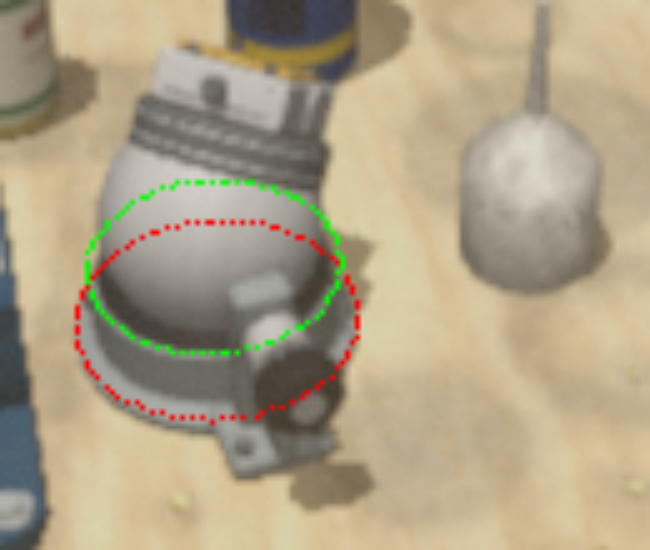

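```bash
python3 - <<'E'
from m import *
t=load('top0');s=load('side0')
print('toolbox top near-left corner',tri(t,(414,207),s,(337,292)), tri(t,(448,95),s,(468,275)))
print('benchvise jaw corner', tri(t,(267,266),s,(148,210)),tri(t,(320,266),s,(222,212)))
crop('top0',240,230,400,400,4,'t0v')
crop('side0',110,170,260,320,4,'s0v')
c,st,m=brass(t,(235,185,290,235))
cn=max(cv2.findContours(m,0,1)[0],key=cv2.contourArea);r=cv2.minAreaRect(cn);print(cv2.boxPoints(r))
print([onz(t,*p,.121)[:2].round(4) for p in cv2.boxPoints(r)])
E
```

```text
toolbox top near-left corner (array([ 0.63452892, -0.08741389,  0.15179032]), np.float64(0.028638127541199064)) (array([ 0.82795034, -0.13123007,  0.19472528]), np.float64(0.004831968125587835))
benchvise jaw corner (array([0.431004  , 0.18817275, 0.14172583]), np.float64(0.13586976634820908)) (array([0.50101317, 0.10082065, 0.17963069]), np.float64(0.004302202459353124))
[[245.36064 216.9672 ]
 [261.4262  197.6885 ]
 [272.83606 207.19672]
 [256.7705  226.4754 ]]
[array([0.5926, 0.2439]), array([0.6321, 0.2133]), array([0.6138, 0.19  ]), array([0.5744, 0.2207])]
```

View pics/s0v.png

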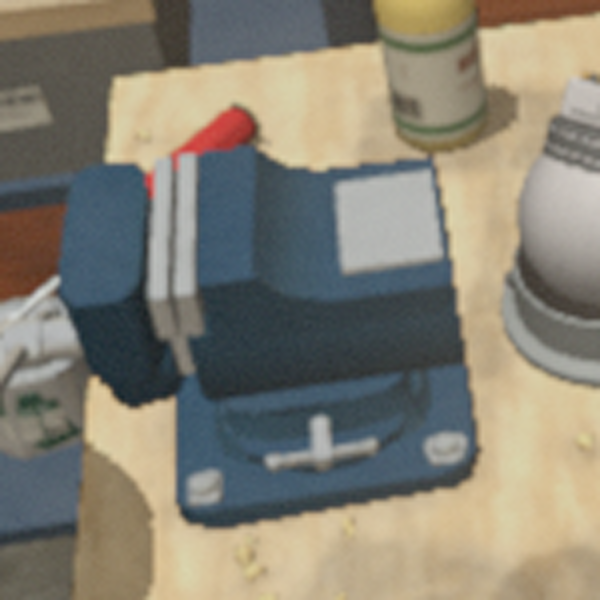

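View pics/t0v.png

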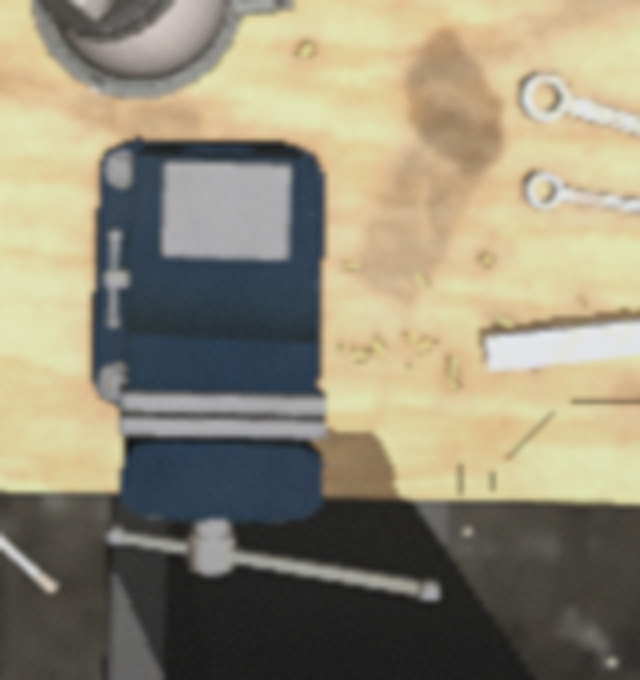

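```bash
python3 - <<'E'
from m import *
t=load('top0');s=load('side0')
T=lambda x,y:(240+x/4,230+y/4)
S=lambda x,y:(110+x/4,170+y/4)
print('pad',tri(t,T(291,163),s,S(443,260)),tri(t,T(163,163),s,S(435,170)))
print('body top corner -y',tri(t,T(323,165),s,S(460,290)))
print('jaw -y',tri(t,T(325,400),s,S(205,335)))
for p in (T(323,150),T(135,142),T(240,142)): print(onz(t,*p,.1))
E
```

```text
pad (array([0.49068045, 0.1071708 , 0.12069317]), np.float64(0.0009134862550942521)) (array([0.49113528, 0.17045191, 0.12211139]), np.float64(0.005001419673076037))
body top corner -y (array([0.49307155, 0.09052047, 0.11661851]), np.float64(0.007359075299808378))
jaw -y (array([0.37893803, 0.08729897, 0.11639125]), np.float64(0.008485559367565322))
[0.49583173 0.08869779 0.1       ]
[0.49728015 0.18419842 0.1       ]
[0.49871971 0.13100213 0.1       ]
```

Call:
move_arm(
  rows=[
    [[0, 0, 0.03, 0, 0, 0], [0.0, 0.0, 0.03, 0, 0, 0], [0.018, 0.033, 0, 0, 0, 0.068], [0.018, 0.033, 0, 0, 0, 0.068], [0.018, 0.033, 0, 0, 0, 0.068]],
  ],
  jaw=0.07,
  newtons=40,
)

```text
time: 0.52
position: [0.2965, -0.4493, 0.2749]
ee_rot: [-179.1, 0.1, 35.6]
ft_force: [0.1, 0.1, 0.6]
grip_width: 0.0701
```

Call:
move_arm(
  rows=[
    [[0.018, 0.033, 0, 0, 0, 0.068], [0.018, 0.033, 0, 0, 0, 0.068], [0.018, 0.033, 0, 0, 0, 0.068], [0.018, 0.033, 0, 0, 0, 0.068], [0.018, 0.033, 0, 0, 0, 0.068]],
  ],
)

```text
time: 0.93
position: [0.3881, -0.2765, 0.2724]
ee_rot: [-178.9, 0.0, 55.9]
ft_force: [0.9, -0.2, 0.3]
grip_width: 0.0699
```

Call:
move_arm(
  rows=[
    [[0.018, 0.033, 0, 0, 0, 0.068], [0.018, 0.033, 0, 0, 0, 0.068], [0.018, 0.033, 0, 0, 0, 0.068], [0.018, 0.033, 0, 0, 0, 0.068], [0.018, 0.033, 0, 0, 0, 0.068]],
  ],
)

```text
time: 1.35
position: [0.4798, -0.102, 0.2707]
ee_rot: [-178.8, 0.0, 76.3]
ft_force: [-0.1, -0.7, 0.5]
grip_width: 0.0697
```

Call:
move_arm(
  rows=[
    [[0.019, 0.0307, 0, 0, 0, 0.067], [0.019, 0.0307, 0, 0, 0, 0.067], [0.019, 0.0307, 0, 0, 0, 0.067], [0.019, 0.0307, 0, 0, 0, 0.067], [0.019, 0.0307, 0, 0, 0, 0.067]],
  ],
)

```text
time: 1.77
position: [0.5769, 0.0616, 0.2689]
ee_rot: [-178.7, 0.0, 96.6]
ft_force: [-0.4, -0.3, 0.2]
grip_width: 0.0697
```

Call:
move_arm(
  rows=[
    [[0.019, 0.0307, 0, 0, 0, 0.067], [0, 0, 0, 0, 0, 0], [0, 0, 0, 0, 0, 0]],
  ],
)

```text
time: 2.02
position: [0.5981, 0.1008, 0.2637]
ee_rot: [-178.3, -0.1, 101.3]
ft_force: [-0.2, -0.2, 0.5]
grip_width: 0.0699
```

```bash
python3 - <<'E'
from h import *
grab('side','side1');grab('top','top1');print(sensors.read_state())
crop('side1',150,80,400,300,3,'s1c');crop('top1',200,120,400,300,3,'t1c')
E
```

```text
{'time': 2.1167, 'qpos': array([ 6.26313636e+00,  8.52031712e+00,  6.27827626e+01, -4.52872974e-02,
        1.10412287e+02, -4.93706439e+00]), 'dq': array([-1.5428384 , -1.76960836,  0.18700553, -0.50709716,  0.19428861,
       -0.01875684]), 'effort': array([ 1.06106400e+00, -4.63146400e+01, -4.06841290e+01,  1.91815817e-01,
        1.03893878e-01, -1.42990396e-02]), 'position': array([0.59754503, 0.09952428, 0.26374798]), 'ee_rot': array([-1.78287309e+02, -1.04866169e-01,  1.01183474e+02]), 'ft_force': array([0.36168308, 0.44710137, 1.26956342]), 'wrist_torque': array([-0.01985931, -0.11471099, -0.02013657]), 'grip_width': 0.06978524389970502}
```

View pics/s1c.png

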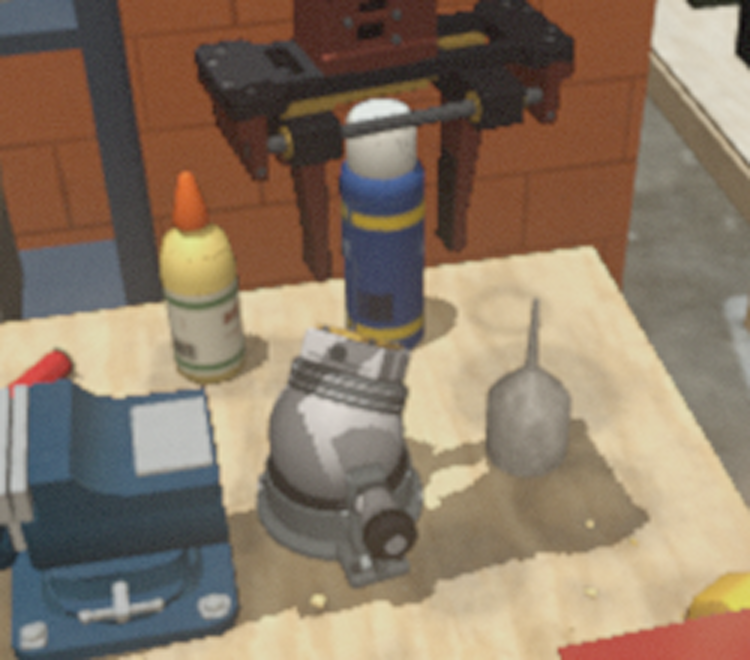

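```bash
python3 - <<'E'
from h import *
s=load('side1');st=sensors.read_state();p=st['position'];y=R.from_euler('xyz',st['ee_rot'],degrees=True).as_matrix()
print(p,proj(s,p),[proj(s,p+y[:,1]*d) for d in(-.0415,.0415)], y.round(3))
E
```

```text
[0.59754503 0.09952428 0.26374798] [276.96843555 164.91222792] [array([253.14950476, 170.20793412]), array([299.94300254, 159.80425065])] [[-0.194  0.981 -0.03 ]
 [ 0.981  0.194 -0.004]
 [ 0.002 -0.03  -1.   ]]
```

Call:
move_arm(
  rows=[
    [[-0.0015, -0.009, -0.03, 0.004, -0.03, -0.03], [-0.0015, -0.009, -0.035, 0, 0, 0], [0, 0, -0.035, 0, 0, 0], [0, 0, -0.025, 0, 0, 0], [0, 0, 0, 0, 0, 0]],
  ],
)

```text
time: 2.53
position: [0.5929, 0.0735, 0.1406]
ee_rot: [179.3, 0.1, 98.7]
ft_force: [-0.7, -0.3, -1.4]
grip_width: 0.0701
```

```bash
python3 - <<'E'
from h import *
grab('side','side2');crop('side2',200,150,360,300,4,'s2c');print(sensors.read_state()['position'],sensors.read_state()['ee_rot'])
E
```

```text
[0.59357509 0.07346777 0.14330698] [1.79115002e+02 1.54592841e-01 9.86970785e+01]
```

View pics/s2c.png

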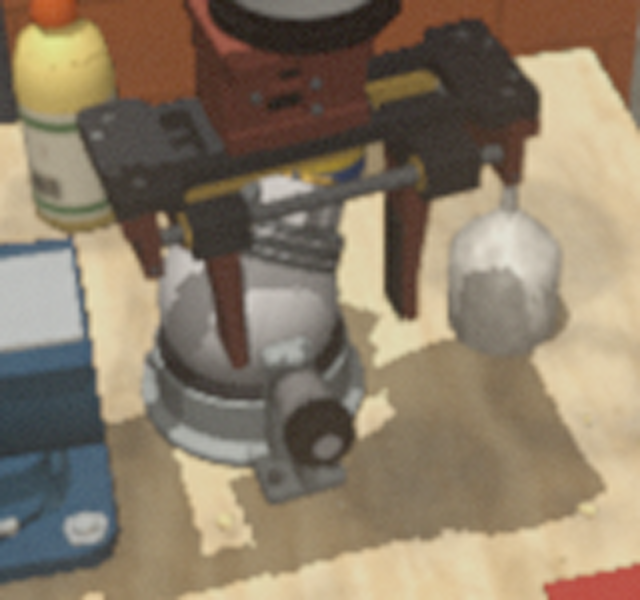

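Call:
move_arm(
  rows=[
    [[0.0005, 0.003, -0.02, 0, 0, 0.01], [0, 0.003, -0.03, 0, 0, 0], [0, 0, -0.025, 0, 0, 0], [0, 0, -0.01, 0, 0, 0], [0, 0, 0, 0, 0, 0]],
  ],
)

```text
time: 3.0
position: [0.5987, 0.0753, 0.0716]
ee_rot: [178.0, 0.3, 98.8]
ft_force: [-0.1, -1.5, 0.1]
grip_width: 0.07
```

```bash
python3 - <<'E'
from h import *
grab('side','side3');crop('side3',200,150,360,300,4,'s3c');print(sensors.read_state())
E
```

```text
{'time': 3.05, 'qpos': array([ 4.00616054,  5.09483666, 85.86426993, -0.11726327, 86.88263268,
       -4.82250815]), 'dq': array([ 0.21403322, -0.60711785, -1.84202132,  0.08639033,  0.3706394 ,
        0.01850814]), 'effort': array([ 1.79914227e-01, -4.31549084e+01, -3.91804683e+01,  1.13586425e-01,
       -3.08517711e-01,  4.96080233e-03]), 'position': array([0.59924559, 0.07533569, 0.0729974 ]), 'ee_rot': array([177.85922457,   0.29823306,  98.82726787]), 'ft_force': array([-0.66233066, -0.22857585,  0.71587694]), 'wrist_torque': array([-0.02534943, -0.06237061, -0.01751627]), 'grip_width': 0.07038244207669055}
```

View pics/s3c.png

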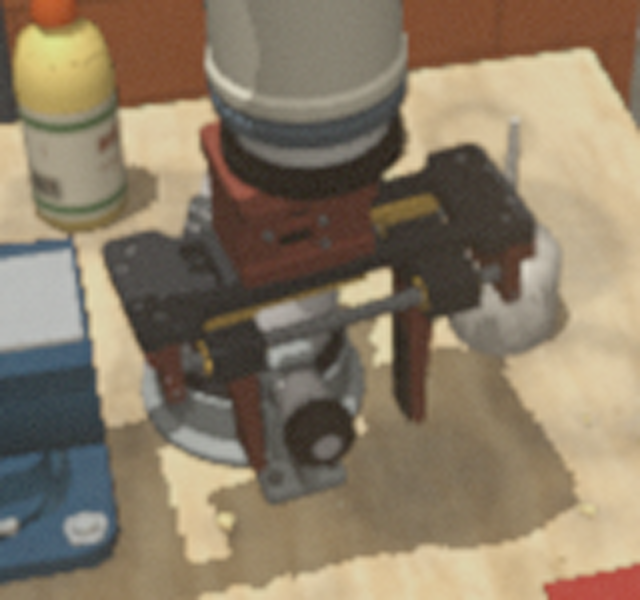

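Call:
move_arm(
  rows=[
    [[-0.0025, 0.003, -0.01, 0, 0.025, 0.01], [-0.002, 0.002, -0.008, 0, 0.01, 0], [0, 0, -0.003, 0, 0, 0], [0, 0, 0, 0, 0, 0]],
  ],
)

```text
time: 3.38
position: [0.5982, 0.0805, 0.0587]
ee_rot: [179.4, -0.0, 99.4]
ft_force: [-0.4, 0.4, -0.7]
grip_width: 0.0706
```

Call:
move_arm(
  rows=[
    [[-0.003, 0, -0.006, 0, 0.01, 0], [-0.001, 0, -0.002, 0, 0, 0], [0, 0, 0, 0, 0, 0]],
  ],
)

```text
time: 3.63
position: [0.5945, 0.0808, 0.0511]
ee_rot: [179.9, -0.1, 99.4]
ft_force: [-0.5, 0.5, 1.4]
grip_width: 0.07
```

Call:
move_arm(
  rows=[
    [[0, 0, 0, 0, 0, 0], [0, 0, 0, 0, 0, 0], [0, 0, 0, 0, 0, 0], [0, 0, 0, 0, 0, 0], [0, 0, 0, 0, 0, 0]],
  ],
  jaw=0.02,
  newtons=15,
)

```text
time: 4.05
position: [0.5944, 0.0808, 0.0513]
ee_rot: [179.9, -0.1, 99.4]
ft_force: [-1.0, 0.1, -0.1]
grip_width: 0.0402
```

Call:
move_arm(
  rows=[
    [[0, 0, 0, 0, 0, 0], [0, 0, 0, 0, 0, 0], [0, 0, 0, 0, 0, 0], [0, 0, 0, 0, 0, 0]],
  ],
)

```text
time: 4.38
position: [0.5938, 0.0807, 0.0514]
ee_rot: [-180.0, -0.1, 99.4]
ft_force: [-0.4, -0.5, -0.5]
grip_width: 0.0336
```

Call:
move_arm(
  rows=[
    [[0, 0, 0, 0, 0, 0], [0, 0, 0, 0, 0, 0]],
  ],
  newtons=45,
)

```text
time: 4.55
position: [0.5939, 0.0807, 0.0514]
ee_rot: [-180.0, -0.1, 99.4]
ft_force: [-1.0, -0.6, 0.1]
grip_width: 0.033
```

```bash
python3 - <<'E'
from h import *
grab('side','side4');crop('side4',200,150,360,300,4,'s4c');print(sensors.read_state())
E
```

```text
{'time': 4.6, 'qpos': array([ 4.42982501,  7.05662253, 85.97135664,  0.09670927, 86.98360121,
       -4.99172671]), 'dq': array([ 0.01439522,  0.07535644, -0.03443574,  0.02549721, -0.02900713,
        0.08085664]), 'effort': array([ 1.00140597e-02, -4.50582933e+01, -3.99652827e+01,  8.24364019e-02,
       -1.58552863e-01, -1.89084944e-02]), 'position': array([0.59384614, 0.08069741, 0.05136744]), 'ee_rot': array([-1.79996862e+02, -9.72159779e-02,  9.94164503e+01]), 'ft_force': array([-0.79274175,  0.0368828 , -0.25076876]), 'wrist_torque': array([-0.08133641, -0.07192648, -0.03127705]), 'grip_width': 0.03284550192574385}
```

View pics/s4c.png

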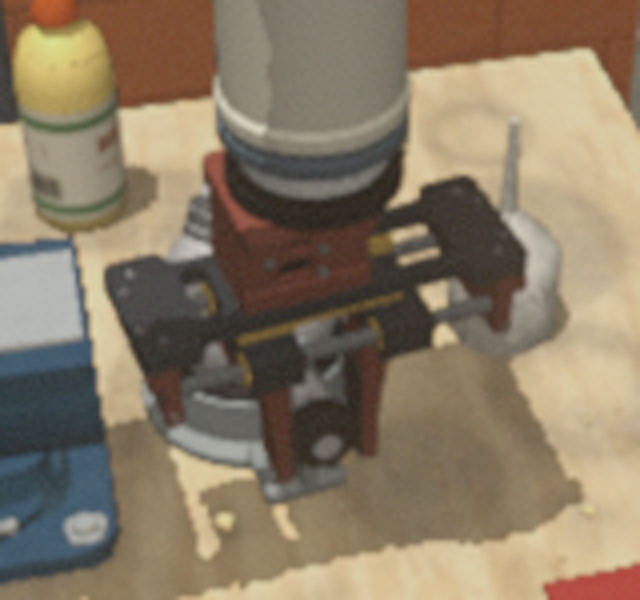

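The knob's face (crop 325,440) sits squarely between both fingers. Now the pull.

Call:
move_arm(
  rows=[
    [[0.0005, -0.003, 0, 0, 0, 0], [0.0005, -0.003, 0, 0, 0, 0], [0.0005, -0.003, 0, 0, 0, 0]],
  ],
)

```text
time: 4.85
position: [0.5946, 0.0763, 0.0514]
ee_rot: [-180.0, -0.6, 99.6]
ft_force: [-1.3, 3.8, -0.5]
grip_width: 0.033
```

Call:
move_arm(
  rows=[
    [[0.0005, -0.003, 0, 0, 0, 0], [0.0005, -0.003, 0, 0, 0, 0], [0.0005, -0.003, 0, 0, 0, 0], [0, 0, 0, 0, 0, 0]],
  ],
)

```text
time: 5.18
position: [0.5958, 0.0688, 0.0514]
ee_rot: [-180.0, -0.9, 99.6]
ft_force: [-0.4, -1.9, 0.1]
grip_width: 0.0332
```

Call:
move_arm(
  rows=[
    [[0.0003, -0.002, 0, 0, 0, 0], [0.0003, -0.002, 0, 0, 0, 0], [0, 0, 0, 0, 0, 0]],
  ],
)

```text
time: 5.43
position: [0.5957, 0.0689, 0.0514]
ee_rot: [-180.0, -1.4, 99.7]
ft_force: [-0.0, -1.9, 0.4]
grip_width: 0.0331
```

Call:
move_arm(
  rows=[
    [[0.0007, -0.004, 0, 0, 0, 0], [0.0007, -0.004, 0, 0, 0, 0]],
  ],
)

```text
time: 5.6
position: [0.5957, 0.0688, 0.0513]
ee_rot: [-180.0, -2.3, 100.0]
ft_force: [-3.5, 17.8, 2.2]
grip_width: 0.033
```

```bash
python3 - <<'E'
from h import *
grab('side','side5');crop('side5',200,150,360,300,4,'s5c');print(sensors.read_state())
E
```

```text
{'time': 5.65, 'qpos': array([ 2.01519533,  7.30153151, 85.73851398,  2.27935117, 87.31313783,
       -8.0773587 ]), 'dq': array([ 0.52762319,  0.02651475, -0.00862415, -0.85743625, -0.05588521,
        0.73861897]), 'effort': array([ -9.40866888, -44.69565511, -40.352422  ,  -5.26738018,
        -0.91739662,  -0.31427926]), 'position': array([0.59573708, 0.06887014, 0.05133388]), 'ee_rot': array([-179.96793235,   -2.30351221,   99.97802678]), 'ft_force': array([-3.51335373, 16.28242127,  1.32290838]), 'wrist_torque': array([ 2.65365649,  0.47318872, -0.29806797]), 'grip_width': 0.03305801239941479}
```

View pics/s5c.png

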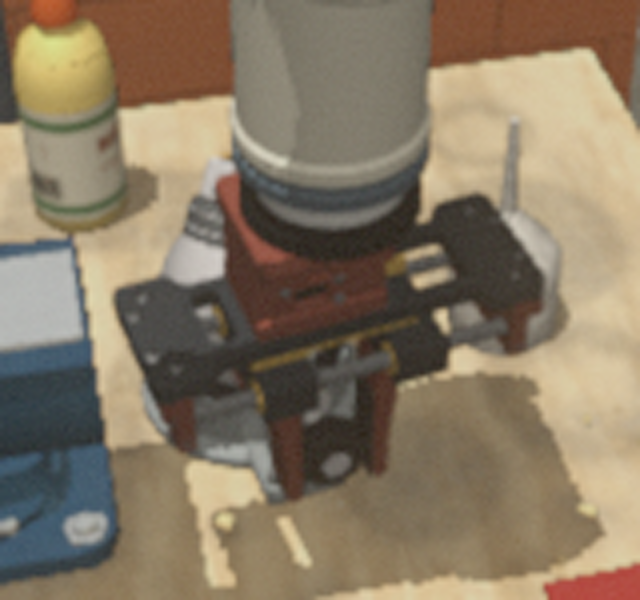

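Call:
move_arm(
  rows=[
    [[0, 0, 0, 0, 0, 0], [0, 0, 0, 0, 0, 0], [0, 0, 0, 0, 0, 0], [0, 0, 0, 0, 0, 0], [0, 0, 0, 0, 0, 0]],
  ],
  jaw=0.065,
  newtons=20,
)

```text
time: 6.07
position: [0.5966, 0.0666, 0.0515]
ee_rot: [180.0, -2.1, 100.0]
ft_force: [0.6, -0.3, -0.6]
grip_width: 0.0623
```

Call:
move_arm(
  rows=[
    [[0, 0, 0.01, 0, 0, 0], [0, 0, 0.03, 0.03, 0, 0], [0, 0, 0.035, 0, 0, 0], [0, 0, 0.035, 0, 0, 0], [0, 0, 0.035, 0, 0, 0]],
  ],
)

```text
time: 6.48
position: [0.5904, 0.0644, 0.1919]
ee_rot: [-179.2, -3.9, 99.8]
ft_force: [0.3, -0.7, 0.4]
grip_width: 0.0652
```

```bash
cat >> h.py <<'E'
def need(yaw,pos=None):
    st=sensors.read_state();A=R.from_euler('xyz',st['ee_rot'],degrees=True);B=R.from_euler('xyz',[180,0,yaw],degrees=True)
    print('t',st['time'],'pos',st['position'].round(4),'rotvec',(B*A.inv()).as_rotvec().round(3),'F',st['ft_force'].round(1))
    if pos is not None: print('d',(np.array(pos)-st['position']).round(4))
E
python3 - <<'E'
from h import *
grab('top','top6');crop('top6',200,120,400,300,4,'t6c')
need(99.8)
u=np.array([np.cos(np.radians(54)),np.sin(np.radians(54)),0]);b=np.array([.578,.1825,0])
for th in(38,30,20,10,5,0):
    a=np.radians(th);print(th,(b+u*(.066*np.sin(a)+.0285*np.cos(a)+.010)+[0,0,.067+.066*np.cos(a)-.0285*np.sin(a)-.011]).round(4))
need(54,b+u*.088+[0,0,.25])
E
```

```text
t 6.5333 pos [0.5927 0.0645 0.2015] rotvec [-0.065 -0.013 -0.001] F [-1.2  0.5  5.5]
38 [0.621  0.2416 0.0905]
30 [0.6178 0.2373 0.0989]
20 [0.6129 0.2305 0.1083]
10 [0.6071 0.2226 0.116 ]
5 [0.6039 0.2182 0.1193]
0 [0.6006 0.2136 0.122 ]
t 6.5333 pos [0.5927 0.0645 0.2015] rotvec [-0.067  0.014 -0.8  ] F [-1.2  0.5  5.5]
d [0.037  0.1892 0.0485]
```

View pics/t6c.png

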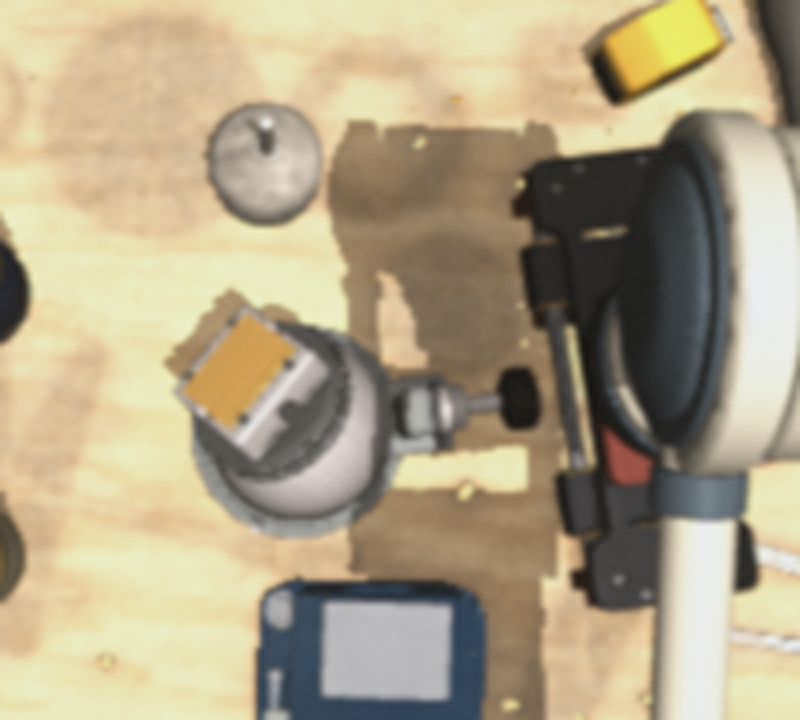

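The knob is standing out (crop 520,398; the stem behind it now shows), and the head has not moved. Going over to the far side of the head.

Call:
move_arm(
  rows=[
    [[0, 0, 0.03, -0.03, 0, -0.1], [0, 0.01, 0.02, -0.035, 0.014, -0.1], [0.006, 0.03, 0, 0, 0, -0.1], [0.006, 0.03, 0, 0, 0, -0.1], [0.006, 0.03, 0, 0, 0, -0.1]],
  ],
  jaw=0.025,
)

```text
time: 6.95
position: [0.6122, 0.1596, 0.2664]
ee_rot: [-179.8, -0.1, 69.3]
ft_force: [-0.1, -0.6, 0.4]
grip_width: 0.035
```

Call:
move_arm(
  rows=[
    [[0.006, 0.03, 0, 0, 0, -0.1], [0.006, 0.03, 0, 0, 0, -0.1], [0.006, 0.02, 0, 0, 0, -0.06], [0, 0, 0, 0, 0, 0]],
  ],
)

```text
time: 7.28
position: [0.6309, 0.2477, 0.27]
ee_rot: [180.0, -0.4, 53.5]
ft_force: [1.2, -0.3, -0.4]
grip_width: 0.0252
```

```bash
python3 - <<'E'
from h import *
u=np.array([np.cos(np.radians(54)),np.sin(np.radians(54)),0]);b=np.array([.578,.1825,0])
need(54,b+u*.086+[0,0,.09])
print(sensors.read_state()['ee_rot'])
E
```

```text
t 7.2833 pos [0.6309 0.2477 0.27  ] rotvec [-0.005  0.004  0.009] F [ 1.2 -0.3 -0.4]
d [-0.0023  0.0044 -0.18  ]
[179.9678972   -0.37118112  53.49540731]
```

Call:
move_arm(
  rows=[
    [[-0.001, 0.004, -0.035, 0, 0, 0.009], [-0.001, 0, -0.035, 0, 0, 0], [-0.001, 0, -0.03, 0, 0, 0], [0, 0, -0.02, 0, 0, 0], [0, 0, 0, 0, 0, 0]],
  ],
)

```text
time: 7.7
position: [0.6284, 0.2503, 0.1516]
ee_rot: [179.5, -0.7, 54.4]
ft_force: [-0.0, -0.1, -1.0]
grip_width: 0.0249
```

```bash
python3 - <<'E'
from h import *
u=np.array([np.cos(np.radians(54)),np.sin(np.radians(54)),0]);b=np.array([.578,.1825,0])
need(54,b+u*.086+[0,0,.09])
grab('top','top7');crop('top7',200,120,350,270,4,'t7c');grab('side','side7');crop('side7',200,100,350,250,4,'s7c')
E
```

```text
t 7.7 pos [0.6284 0.2503 0.1516] rotvec [-0.006  0.014 -0.008] F [-0.  -0.1 -1. ]
d [ 0.0002  0.0017 -0.0616]
```

View pics/s7c.png

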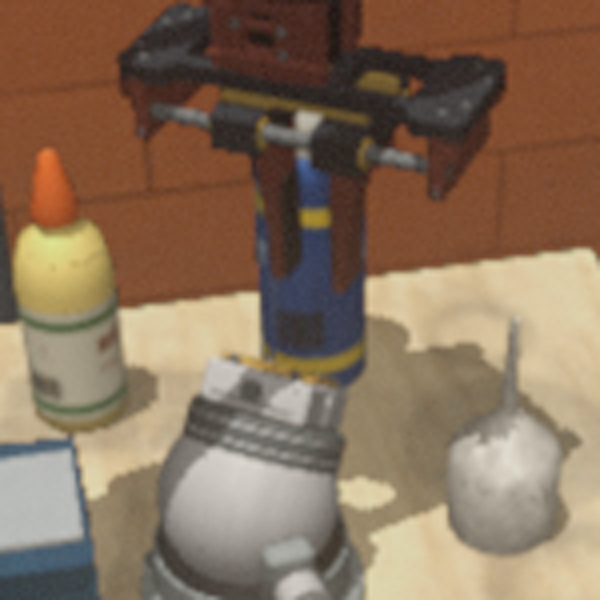

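View pics/t7c.png

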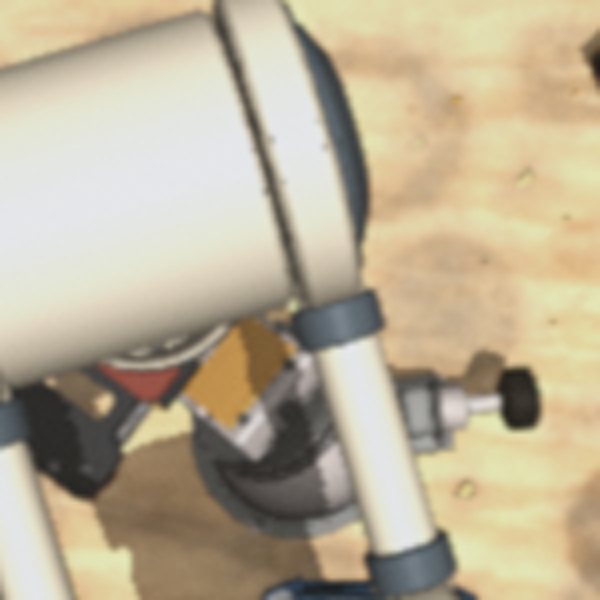

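View pics/side7.png

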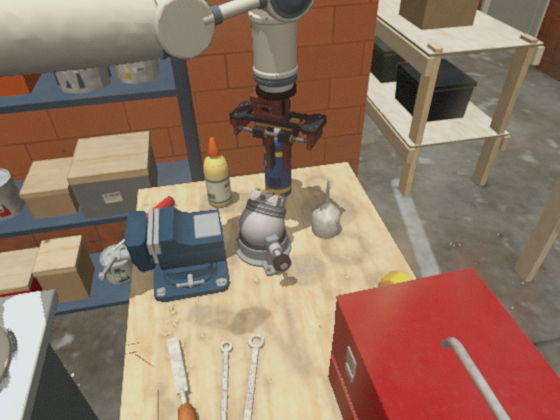

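View pics/top7.png

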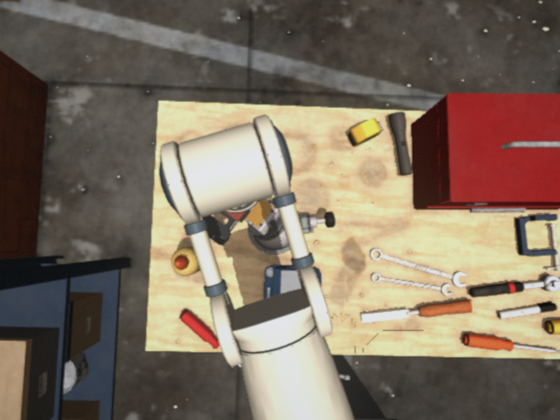

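Call:
move_arm(
  rows=[
    [[0, 0.002, -0.025, -0.006, 0.014, -0.008], [0, 0.001, -0.025, 0, 0, 0], [0, 0, -0.01, 0, 0, 0], [0, 0, 0, 0, 0, 0]],
  ],
)

```text
time: 8.13
position: [0.6346, 0.2535, 0.1064]
ee_rot: [179.2, -1.0, 53.9]
ft_force: [-0.5, -0.3, -1.1]
grip_width: 0.0249
```

```bash
python3 - <<'E'
from h import *
u=np.array([np.cos(np.radians(54)),np.sin(np.radians(54)),0]);b=np.array([.578,.1825,0])
need(54,b+u*.086+[0,0,.09])
grab('side','side8');crop('side8',200,100,350,250,4,'s8c')
E
```

```text
t 8.1333 pos [0.6346 0.2535 0.1064] rotvec [-0.006  0.022  0.002] F [-0.5 -0.3 -1.1]
d [-0.0061 -0.0015 -0.0164]
```

View pics/s8c.png

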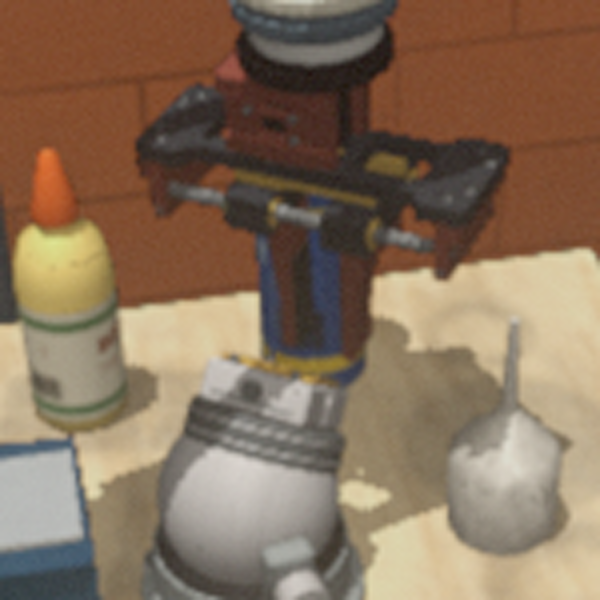

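Call:
move_arm(
  rows=[
    [[-0.004, -0.001, -0.012, -0.006, 0.022, 0], [-0.002, 0, -0.004, 0, 0, 0], [0, 0, 0, 0, 0, 0], [0, 0, 0, 0, 0, 0]],
  ],
)

```text
time: 8.52
position: [0.6307, 0.2529, 0.0962]
ee_rot: [179.8, -0.3, 53.9]
ft_force: [0.4, 0.3, -0.0]
grip_width: 0.0253
```

```bash
python3 - <<'E'
from h import *
u=np.array([np.cos(np.radians(54)),np.sin(np.radians(54)),0]);b=np.array([.578,.1825,0])
need(54,b+u*.076+[0,0,.09])
E
```

```text
t 8.5167 pos [0.6307 0.2529 0.0962] rotvec [-0.003  0.006  0.002] F [ 0.4  0.3 -0. ]
d [-0.008  -0.0089 -0.0062]
```

Call:
move_arm(
  rows=[
    [[-0.003, -0.003, -0.003, -0.003, 0.006, 0], [-0.003, -0.003, -0.002, 0, 0, 0], [-0.002, -0.003, -0.001, 0, 0, 0], [0, 0, 0, 0, 0, 0]],
  ],
)

```text
time: 8.85
position: [0.6226, 0.2435, 0.0916]
ee_rot: [179.9, -0.1, 53.9]
ft_force: [0.1, -0.1, -0.7]
grip_width: 0.0251
```

Call:
move_arm(
  rows=[
    [[-0.0015, -0.002, 0, 0, 0, 0], [-0.0015, -0.002, 0, 0, 0, 0]],
  ],
)

```text
time: 9.02
position: [0.6212, 0.2422, 0.0935]
ee_rot: [179.8, -0.6, 53.9]
ft_force: [3.0, 7.4, 2.2]
grip_width: 0.0252
```

Call:
move_arm(
  rows=[
    [[-0.0015, -0.002, 0.0025, 0, 0.005, 0], [-0.0015, -0.002, 0.0025, 0, 0, 0], [-0.0015, -0.002, 0.0025, 0, 0, 0]],
  ],
)

```text
time: 9.27
position: [0.6173, 0.2381, 0.1024]
ee_rot: [-180.0, -0.8, 54.0]
ft_force: [1.6, 2.8, 0.1]
grip_width: 0.0247
```

Call:
move_arm(
  rows=[
    [[-0.0015, -0.0026, 0.0022, -0.005, 0.012, 0], [-0.0015, -0.0026, 0.0022, 0, 0, 0], [-0.0015, -0.0026, 0.0022, 0, 0, 0]],
  ],
)

```text
time: 9.52
position: [0.613, 0.2308, 0.111]
ee_rot: [-179.6, -0.3, 54.1]
ft_force: [2.0, 3.6, -0.8]
grip_width: 0.0253
```

```bash
cat >> h.py <<'E'
def th():
    need(54);p=sensors.read_state()['position'];u=np.array([np.cos(np.radians(54)),np.sin(np.radians(54))]);b=np.array([.578,.1825])
    r=(p[:2]-b)@u;q=(p[:2]-b)@np.array([u[1],-u[0]]);t=np.arcsin((r-.01)/.07189)-np.arctan2(28.5,66)
    print('r',r.round(4),'perp',q.round(4),'theta',np.degrees(t).round(1),'tip below edge',(.067+.066*np.cos(t)-.0285*np.sin(t)-p[2]).round(4))
E
python3 - <<'E'
from h import *
th();grab('side','side9');crop('side9',200,100,350,250,4,'s9c')
E
```

```text
t 9.5167 pos [0.613  0.2308 0.111 ] rotvec [-0.008 -0.003 -0.001] F [ 2.   3.6 -0.8]
r 0.0596 perp -0.0 theta 20.3 tip below edge 0.008
```

View pics/s9c.png

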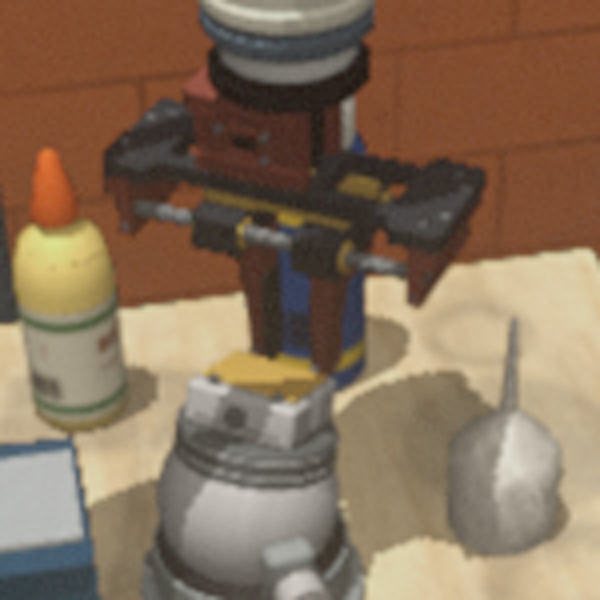

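Call:
move_arm(
  rows=[
    [[-0.0017, -0.0027, 0.0017, -0.006, -0.003, 0], [-0.0017, -0.0027, 0.0017, 0, 0, 0], [-0.0017, -0.0027, 0.0015, 0, 0, 0], [-0.0015, -0.0025, 0.001, 0, 0, 0]],
  ],
)

```text
time: 9.9
position: [0.6066, 0.2205, 0.1197]
ee_rot: [180.0, -0.4, 54.1]
ft_force: [1.7, 4.0, 2.8]
grip_width: 0.0252
```

```bash
python3 - <<'E'
from h import *
th()
E
```

```text
t 9.9 pos [0.6066 0.2205 0.1197] rotvec [-0.005  0.004 -0.002] F [1.7 4.  2.8]
r 0.0476 perp 0.0008 theta 8.2 tip below edge 0.0086
```

Call:
move_arm(
  rows=[
    [[-0.0015, -0.0022, 0.0012, -0.005, 0.004, 0], [-0.0012, -0.002, 0.001, 0, 0, 0], [0, 0, 0, 0, 0, 0]],
  ],
)

```text
time: 10.15
position: [0.6034, 0.2152, 0.1229]
ee_rot: [180.0, 0.0, 54.1]
ft_force: [1.3, 2.9, 1.3]
grip_width: 0.0252
```

```bash
python3 - <<'E'
from h import *
th()
grab('side','side10');crop('side10',200,100,350,250,4,'s10c')
grab('top','top10');crop('top10',200,120,350,270,4,'t10c')
E
```

```text
t 10.15 pos [0.6034 0.2152 0.1229] rotvec [ 0.    -0.    -0.001] F [1.3 2.9 1.3]
r 0.0414 perp 0.0013 theta 2.5 tip below edge 0.0088
```

View pics/s10c.png

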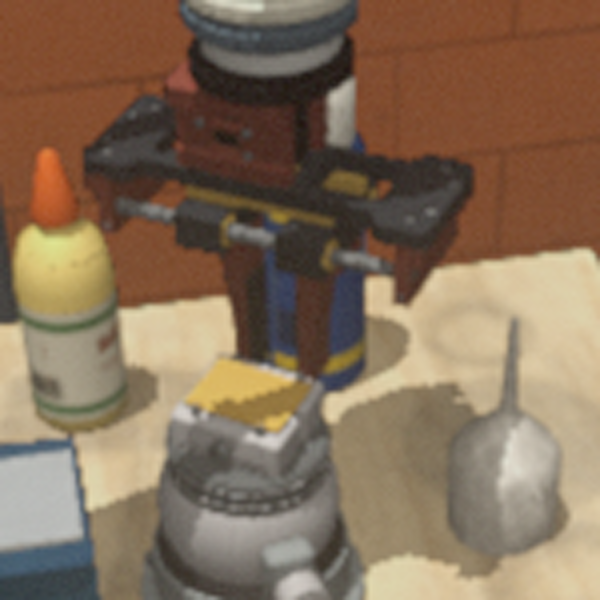

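View pics/t10c.png

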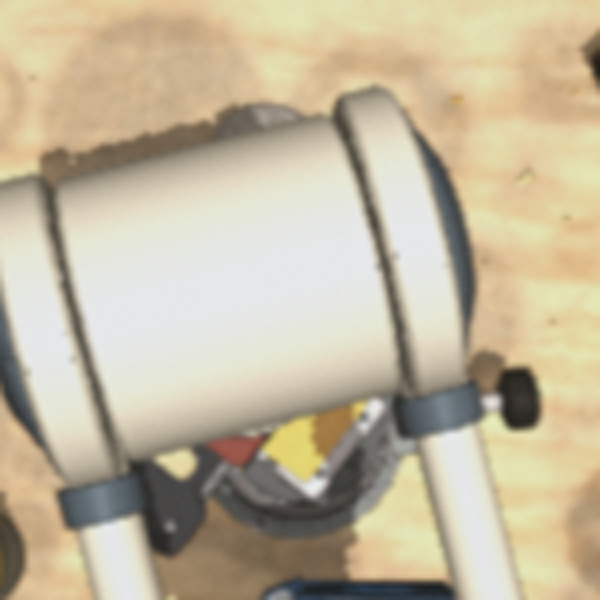

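```bash
python3 - <<'E'
from m import *
s=load('side10');c,st,m=brass(s,(240,185,285,212));print(c,st)
cn=max(cv2.findContours(m,0,1)[0],key=cv2.contourArea);bx=cv2.boxPoints(cv2.minAreaRect(cn));print(bx)
print(onz(s,*c,.136),onz(s,262.5,198.75,.136),proj(s,[.578,.1825,.136]))
E
```

```text
[261.70700637 198.35350318] [247 190  30  18 314]
[[246.6 200.2]
 [250.9 187.3]
 [276.4 195.8]
 [272.1 208.7]]
[0.58032349 0.17786945 0.136     ] [0.58163011 0.17629345 0.136     ] [260.14547609 197.08875315]
```

Call:
move_arm(
  rows=[
    [[0.009, 0.012, 0.002, 0, 0, 0], [0.012, 0.016, 0.01, 0, 0, 0], [0, 0, 0.035, 0, 0, 0], [0, 0, 0.035, 0, 0, 0], [0, 0, 0.035, 0, 0, 0]],
  ],
)

```text
time: 10.67
position: [0.6184, 0.2372, 0.2242]
ee_rot: [-179.1, 2.0, 53.8]
ft_force: [1.0, 0.3, -0.0]
grip_width: 0.0252
```

Call:
move_arm(
  rows=[
    [[0, 0, 0.02, 0, 0, 0.1], [-0.004, -0.033, 0, 0, 0, 0.1], [-0.004, -0.033, 0, 0, 0, 0.1], [-0.004, -0.033, 0, 0, 0, 0.1], [-0.004, -0.033, 0, 0, 0, 0.1]],
  ],
)

```text
time: 11.08
position: [0.6017, 0.1039, 0.2492]
ee_rot: [-179.2, 2.2, 83.9]
ft_force: [0.5, -0.0, 0.3]
grip_width: 0.025
```

Call:
move_arm(
  rows=[
    [[-0.004, -0.033, 0, 0, 0, 0.1], [-0.004, -0.033, 0, 0, 0, 0.1], [0, -0.01, 0, 0, 0, 0.05], [0, 0, 0, 0, 0, 0]],
  ],
  jaw=0.065,
)

```text
time: 11.42
position: [0.5894, 0.0151, 0.2456]
ee_rot: [-178.4, 2.7, 98.7]
ft_force: [-0.1, -0.2, 0.4]
grip_width: 0.048
```

```bash
python3 - <<'E'
from h import *
need(99.4,[.5957,.0687,.15])
grab('side','side11');crop('side11',200,150,350,300,4,'s11c')
grab('top','top11');crop('top11',200,150,350,290,4,'t11c')
E
```

```text
t 11.4167 pos [0.5894 0.0151 0.2456] rotvec [ 0.05  -0.019  0.012] F [-0.1 -0.2  0.4]
d [ 0.0063  0.0536 -0.0956]
```

View pics/s11c.png

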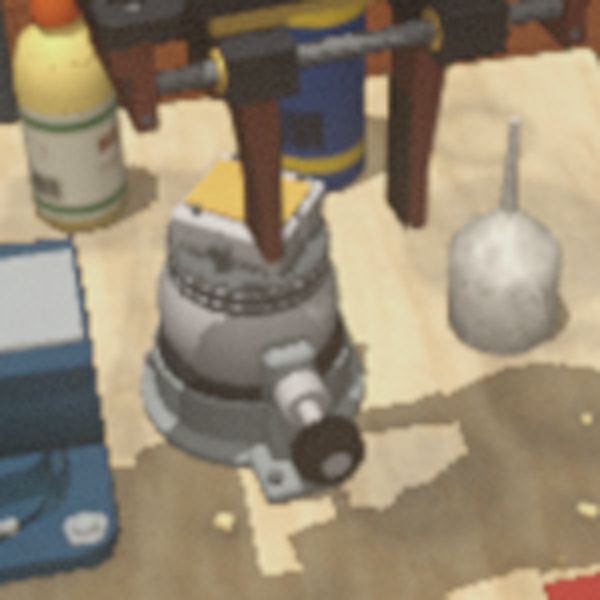

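View pics/t11c.png

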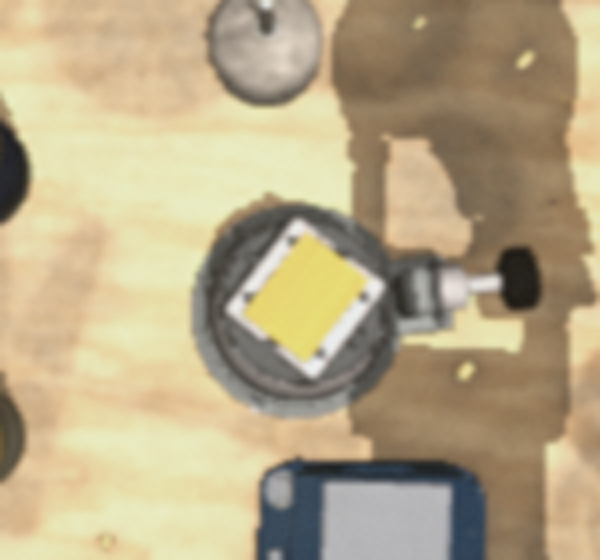

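```bash
cat > mm.py <<'E'
from m import *
import sys
def plate(n):
    t=load(n);h=cv2.cvtColor(t['frame'],cv2.COLOR_RGB2HSV)
    m=cv2.inRange(h,(15,90,120),(32,255,255));k=np.zeros_like(m);k[195:255,245:305]=m[195:255,245:305]
    # brass: more saturated than wood
    n_,l,s,c=cv2.connectedComponentsWithStats(k);i=1+np.argmax(s[1:,4]);cn=max(cv2.findContours((l==i).astype(np.uint8),0,1)[0],key=cv2.contourArea)
    r=cv2.minAreaRect(cn);print('brass',c[i],s[i],r,onz(t,*c[i],.136)[:2],onz(t,*r[0],.136)[:2]);return t
if __name__=='__main__':
    t=plate('top11')
    print('jaw quad',onz(t,276.9,224.5,.133)[:2],'flange',onz(t,276,227.25,.012)[:2])
    b=np.array([.578,.1825])
    im=cv2.imread('pics/top11.png');im=cv2.resize(im[150:290,200:350],None,fx=5,fy=5,interpolation=cv2.INTER_CUBIC)
    for r,z,col in((.061,.012,(0,0,255)),(.0535,.043,(0,255,0)),(.042,.111,(255,0,0))):
        for a in np.linspace(0,6.28,120):
            p=(proj(t,[b[0]+r*np.cos(a),b[1]+r*np.sin(a),z])-[200,150]+.5)*5-.5;cv2.circle(im,(int(round(p[0])),int(round(p[1]))),1,col,-1)
    cv2.imwrite('pics/o11.png',im)
E
python3 mm.py
```

```text
brass [275.85322896 223.71037182] [261 209  30  31 511] ((275.94793701171875, 223.56625366210938), (20.163448333740234, 26.566326141357422), 38.1572265625) [0.58043118 0.18334873] [0.58071826 0.18317218]
jaw quad [0.57907036 0.18117781] flange [0.57762259 0.1797466 ]
```

View pics/o11.png

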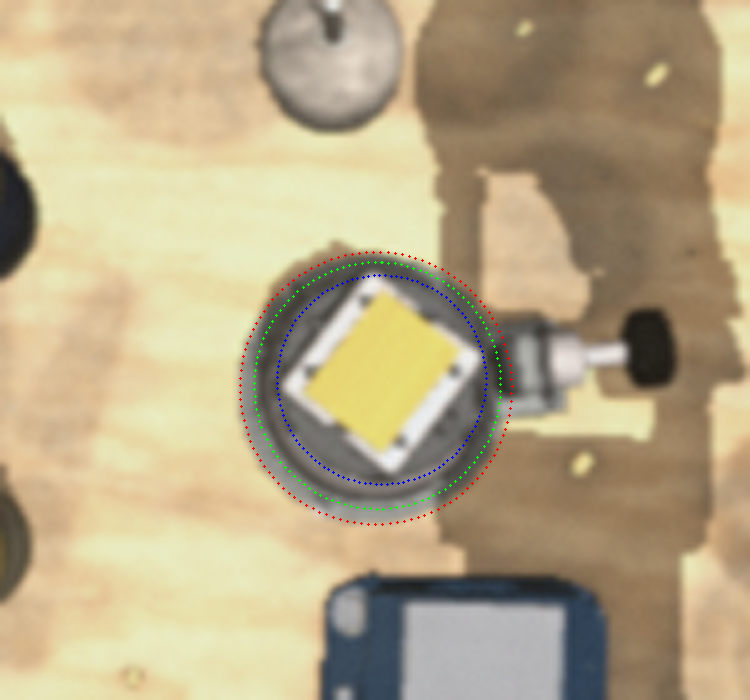

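```bash
cat > so.py <<'E'
from m import *
import sys
n=sys.argv[1];b=np.array([float(sys.argv[2]),float(sys.argv[3])])
t=load(n);im=cv2.imread('pics/'+n+'.png');x0,y0,S=225,180,6
im=cv2.resize(im[y0:y0+95,x0:x0+100],None,fx=S,fy=S,interpolation=cv2.INTER_CUBIC)
def dot(p3,col):
    p=(proj(t,p3)-[x0,y0]+.5)*S-.5;cv2.circle(im,(int(round(p[0])),int(round(p[1]))),1,col,-1)
for r,z,col in((.061,.012,(0,0,255)),(.0535,.043,(0,255,0)),(.042,.111,(255,0,0)),(.042,.089,(255,0,0))):
    for a in np.linspace(0,6.28,100): dot([b[0]+r*np.cos(a),b[1]+r*np.sin(a),z],col)
a=np.radians(54);u=np.array([np.cos(a),np.sin(a)]);v=np.array([u[1],-u[0]])
for k in np.linspace(-1,1,30):
    for X,Y,z,col in((.0285,.03,.133,(255,0,255)),(.02,.026,.136,(255,255,0))):
        for c in(b+u*X*k+v*Y,b+u*X*k-v*Y,b+u*X+v*Y*k,b-u*X+v*Y*k): dot([*c,z],col)
cv2.imwrite('pics/so_'+n+'.png',im)
E
python3 so.py side11 .578 .182
```

```text
(no output)
```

View pics/so_side11.png

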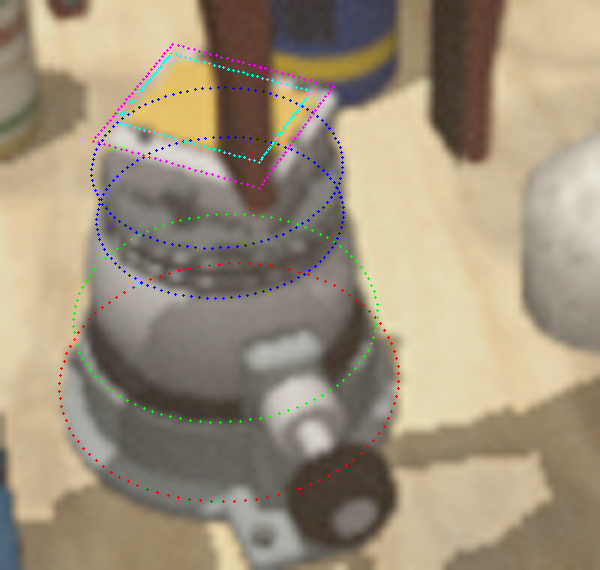

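```bash
python3 - <<'E'
from m import *
from scipy.optimize import least_squares
for n in('top0','top11'):
    t=load(n);f=t['frame'];sat=cv2.cvtColor(f,cv2.COLOR_RGB2HSV)[...,1].astype(np.float32)
    b0=onz(t,275.5,226.9,.012)[:2]
    pts=[]
    for a in np.radians(np.arange(100,265,4)): # world angle
        rr=np.arange(.050,.072,.0005);px=np.array([proj(t,[b0[0]+r*np.cos(a),b0[1]+r*np.sin(a),.012]) for r in rr])
        v=cv2.remap(sat,px[:,0].astype(np.float32)[None],px[:,1].astype(np.float32)[None],cv2.INTER_LINEAR)[0]
        i=np.argmax(np.gradient(cv2.GaussianBlur(v[None],(7,1),0)[0]));
        if v[-1]-v[0]>25: pts.append(b0+rr[i]*np.array([np.cos(a),np.sin(a)]))
    pts=np.array(pts)
    s=least_squares(lambda c:np.linalg.norm(pts-c,axis=1)-.061,b0,loss='soft_l1',f_scale=.001);print(n,len(pts),s.x,np.std(s.fun))
    s=least_squares(lambda c:np.linalg.norm(pts-c[:2],axis=1)-c[2],[*b0,.06],loss='soft_l1',f_scale=.001);print(s.x)
E
```

```text
top0 41 [0.57962406 0.18417441] 0.001369985836495962
[0.57740824 0.18418484 0.05924572]
top11 41 [0.57947184 0.1840829 ] 0.00134242828711118
[0.577404   0.18410594 0.05933887]
```

```bash
cat > bf.py <<'E'
from m import *
from scipy.optimize import least_squares
def basefit(n,angs,chan=1,R0=.061,z=.012):
    t=load(n);f=t['frame'];ch=cv2.cvtColor(f,cv2.COLOR_RGB2LAB)[...,2].astype(np.float32)
    b0=np.array([.5785,.183]);pts=[];aa=[]
    for a in np.radians(angs):
        rr=np.arange(.050,.072,.0005);px=np.array([proj(t,[b0[0]+r*np.cos(a),b0[1]+r*np.sin(a),z]) for r in rr]).astype(np.float32)
        v=cv2.GaussianBlur(cv2.remap(ch,px[None,:,0],px[None,:,1],cv2.INTER_LINEAR),(9,1),0)[0]
        g=np.gradient(v);i=np.argmax(g)
        if v[-5:].mean()-v[:5].mean()>8: pts.append(b0+rr[i]*np.array([np.cos(a),np.sin(a)]));aa.append((int(np.degrees(a).round()),round(rr[i],4)))
    pts=np.array(pts);print(n,len(pts))
    s=least_squares(lambda c:np.linalg.norm(pts-c[:2],axis=1)-c[2],[*b0,.06],loss='soft_l1',f_scale=.001);print(s.x,np.std(s.fun));print(aa[::4])
basefit('top11',np.r_[np.arange(100,265,5),np.arange(-60,70,5)])
basefit('top6',np.r_[np.arange(100,265,5),np.arange(-60,30,5)])
E
python3 bf.py
```

```text
top11 59
[0.57746399 0.18401556 0.05999092] 0.001065967024727439
[(100, np.float64(0.061)), (120, np.float64(0.061)), (140, np.float64(0.061)), (160, np.float64(0.062)), (180, np.float64(0.061)), (200, np.float64(0.0605)), (220, np.float64(0.0595)), (240, np.float64(0.06)), (260, np.float64(0.0665)), (-45, np.float64(0.0585)), (-25, np.float64(0.0585)), (-5, np.float64(0.058)), (15, np.float64(0.059)), (35, np.float64(0.06)), (55, np.float64(0.06))]
top6 48
[0.57740331 0.18404719 0.05986961] 0.0011632880390590721
[(100, np.float64(0.061)), (120, np.float64(0.061)), (140, np.float64(0.061)), (160, np.float64(0.062)), (180, np.float64(0.061)), (200, np.float64(0.0605)), (220, np.float64(0.0595)), (240, np.float64(0.06)), (260, np.float64(0.0665)), (-45, np.float64(0.0585)), (-25, np.float64(0.059)), (-5, np.float64(0.0575))]
```

Call:
move_arm(
  rows=[
    [[0.008, 0.015, 0, 0.05, -0.019, -0.05], [0.013, 0.03, 0, 0, 0, -0.05], [0.013, 0.03, 0, 0, 0, -0.04], [0.013, 0.03, 0, 0, 0, 0], [0.013, 0.03, 0, 0, 0, 0]],
  ],
  jaw=0.0,
)

```text
time: 11.93
position: [0.6495, 0.1566, 0.2448]
ee_rot: [-179.7, -0.1, 89.3]
ft_force: [0.2, 0.3, 0.0]
grip_width: 0.0299
```

Call:
move_arm(
  rows=[
    [[0.013, 0.02, 0, 0, 0, 0], [0, 0, 0, 0, 0, 0], [0, 0, 0, 0, 0, 0]],
  ],
)

```text
time: 12.18
position: [0.6623, 0.1891, 0.2399]
ee_rot: [-179.3, -0.1, 89.7]
ft_force: [0.2, -0.5, -1.1]
grip_width: 0.0096
```

```bash
python3 - <<'E'
from h import *
need(90,[.655,.1875,.124]);print(sensors.read_state()['grip_width'])
E
```

```text
t 12.1833 pos [0.6623 0.1891 0.2399] rotvec [-0.002 -0.012  0.006] F [ 0.2 -0.5 -1.1]
d [-0.0073 -0.0016 -0.1159]
0.009588155153493113
```

Call:
move_arm(
  rows=[
    [[-0.002, 0, -0.035, 0, -0.012, 0], [-0.002, 0, -0.035, 0, 0, 0], [-0.002, 0, -0.03, 0, 0, 0], [0, 0, -0.008, 0, 0, 0], [0, 0, 0, 0, 0, 0]],
  ],
)

```text
time: 12.6
position: [0.6539, 0.1907, 0.1303]
ee_rot: [179.8, -0.1, 89.6]
ft_force: [-0.5, 0.0, 0.0]
grip_width: 0.0001
```

```bash
python3 - <<'E'
from h import *
need(90,[.64,.1885,.124]);print(sensors.read_state()['grip_width'])
grab('side','side12');crop('side12',200,100,350,250,4,'s12c')
E
```

```text
t 12.6 pos [0.6539 0.1907 0.1303] rotvec [-0.001  0.003  0.007] F [-0.5  0.   0. ]
d [-0.0139 -0.0022 -0.0063]
0.00014506300117368562
```

View pics/s12c.png

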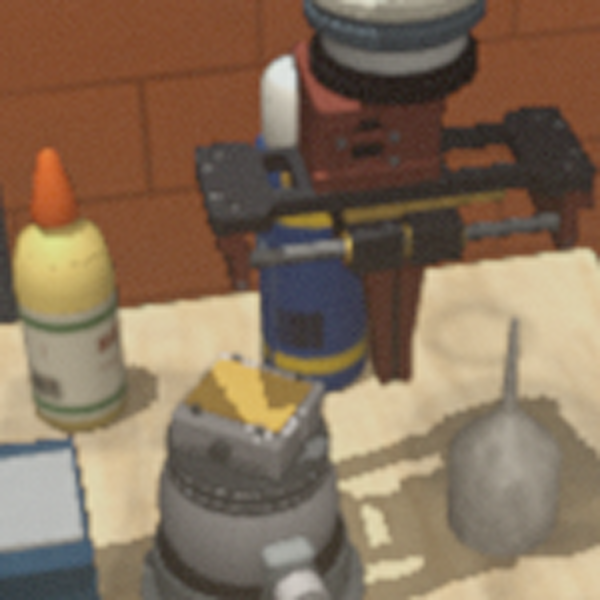

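Call:
move_arm(
  rows=[
    [[-0.007, -0.001, -0.004, 0, 0, 0.006], [-0.006, -0.001, -0.002, 0, 0, 0], [0, 0, 0, 0, 0, 0]],
  ],
)

```text
time: 12.9
position: [0.6423, 0.1881, 0.1308]
ee_rot: [179.5, -0.1, 89.8]
ft_force: [-1.3, -0.0, -0.2]
grip_width: 0.0002
```

Call:
move_arm(
  rows=[
    [[-0.001, 0, 0, 0, 0, 0], [-0.001, 0, 0, 0, 0, 0], [-0.001, 0, 0, 0, 0, 0]],
  ],
)

```text
time: 13.15
position: [0.6412, 0.188, 0.1364]
ee_rot: [179.0, -0.2, 89.7]
ft_force: [-0.1, 0.3, -1.3]
grip_width: 0.0004
```

Call:
move_arm(
  rows=[
    [[0, 0, -0.008, 0, 0.01, 0], [0, 0, -0.006, 0, 0.005, 0], [0, 0, -0.002, 0, 0, 0], [0, 0, 0, 0, 0, 0]],
  ],
)

```text
time: 13.48
position: [0.642, 0.1882, 0.1207]
ee_rot: [179.8, -0.3, 89.7]
ft_force: [0.7, 0.5, 0.4]
grip_width: 0.0005
```

Call:
move_arm(
  rows=[
    [[-0.0015, 0, 0.0, 0, 0.003, 0], [-0.0015, 0, 0.0, 0, 0, 0], [-0.0015, 0, 0, 0, 0, 0], [0, 0, 0, 0, 0, 0]],
  ],
)

```text
time: 13.82
position: [0.6367, 0.1881, 0.1189]
ee_rot: [-179.8, -0.2, 89.7]
ft_force: [-0.5, -0.2, 0.5]
grip_width: 0.0008
```

Call:
move_arm(
  rows=[
    [[-0.0015, 0, 0.002, 0, 0, 0], [-0.0015, 0, 0.001, 0, 0, 0], [0, 0, 0, 0, 0, 0]],
  ],
)

```text
time: 14.07
position: [0.6333, 0.1881, 0.1225]
ee_rot: [-179.9, -0.2, 89.7]
ft_force: [-1.1, -0.2, -0.1]
grip_width: 0.0005
```

Call:
move_arm(
  rows=[
    [[-0.0015, 0, 0.0, 0, 0, 0], [0, 0, 0, 0, 0, 0]],
  ],
)

```text
time: 14.23
position: [0.6318, 0.1882, 0.1232]
ee_rot: [-179.9, -0.2, 89.7]
ft_force: [0.5, -0.1, 0.4]
grip_width: 0.0007
```

Call:
move_arm(
  rows=[
    [[-0.0012, 0, 0.0, 0, 0, 0], [0, 0, 0, 0, 0, 0]],
  ],
)

```text
time: 14.4
position: [0.6305, 0.1882, 0.1234]
ee_rot: [-179.9, -0.3, 89.7]
ft_force: [0.1, -0.1, 0.7]
grip_width: 0.0005
```

Call:
move_arm(
  rows=[
    [[-0.0012, 0, 0.0, 0, 0, 0], [0, 0, 0, 0, 0, 0]],
  ],
)

```text
time: 14.57
position: [0.6296, 0.1882, 0.1235]
ee_rot: [180.0, -0.3, 89.7]
ft_force: [1.6, -0.1, -0.0]
grip_width: 0.0002
```

Call:
move_arm(
  rows=[
    [[-0.0012, 0, 0.0, 0, 0, 0], [0, 0, 0, 0, 0, 0]],
  ],
)

```text
time: 14.73
position: [0.6291, 0.1882, 0.1239]
ee_rot: [179.9, -0.3, 89.7]
ft_force: [1.2, -0.3, -0.3]
grip_width: 0.0004
```

```bash
python3 - <<'E'
from h import *
grab('side','side13');crop('side13',200,100,350,250,4,'s13c')
E
```

```text
(no output)
```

View pics/s13c.png

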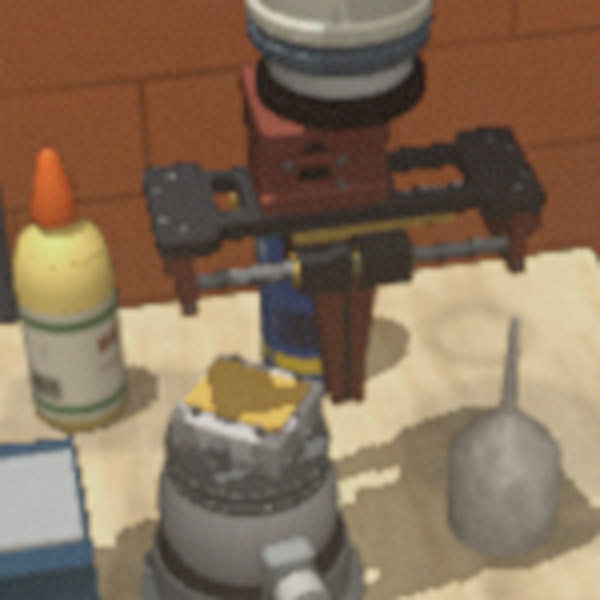

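Call:
move_arm(
  rows=[
    [[-0.002, 0, 0.0, 0, 0, 0], [-0.002, 0, 0.0, 0, 0, 0]],
  ],
)

```text
time: 14.95
position: [0.6267, 0.1882, 0.1249]
ee_rot: [179.6, -0.3, 89.7]
ft_force: [4.7, 1.4, 1.6]
grip_width: 0.0004
```

Call:
move_arm(
  rows=[
    [[0.01, 0, 0, 0, 0, 0], [0.015, 0, 0.01, 0, 0.005, 0], [0, 0, 0.035, 0, 0, 0], [0, 0, 0.035, 0, 0, 0], [0, 0, 0.035, 0, 0, 0]],
  ],
)

```text
time: 15.37
position: [0.6443, 0.1872, 0.2296]
ee_rot: [-178.4, 0.0, 89.7]
ft_force: [1.3, 0.5, -0.2]
grip_width: 0.0005
```

Call:
move_arm(
  rows=[
    [[-0.005, -0.02, 0.01, 0, 0, 0.04], [-0.008, -0.033, 0, 0, 0, 0.04], [-0.008, -0.033, 0, 0, 0, 0.04], [-0.008, -0.033, 0, 0, 0, 0.04], [-0.008, -0.025, 0, 0, 0, 0]],
  ],
  jaw=0.065,
)

```text
time: 15.78
position: [0.6046, 0.0457, 0.2496]
ee_rot: [-178.8, -0.2, 100.0]
ft_force: [0.3, -0.7, 0.0]
grip_width: 0.0301
```

```bash
sed -i "s/if __name__=='__main__':/if __name__=='__main__':\n  if len(sys.argv)>1: plate(sys.argv[1])\n  else:/" mm.py; python3 - <<'E'
from h import *
need(99.4,[.5957,.06,.2])
grab('side','side14');crop('side14',200,150,350,300,4,'s14c')
grab('top','top14');crop('top14',200,150,350,290,4,'t14c')
E
python3 mm.py top14
```

```text
t 15.7833 pos [0.6046 0.0457 0.2496] rotvec [-0.    -0.021 -0.011] F [ 0.3 -0.7  0. ]
d [-0.0089  0.0143 -0.0496]
brass [275.98605578 225.12350598] [262 210  29  31 502] ((276.0800476074219, 225.05999755859375), (19.799999237060547, 27.200000762939453), 36.86989974975586) [0.57768039 0.18300709] [0.57780992 0.18282728]
```

View pics/t14c.png

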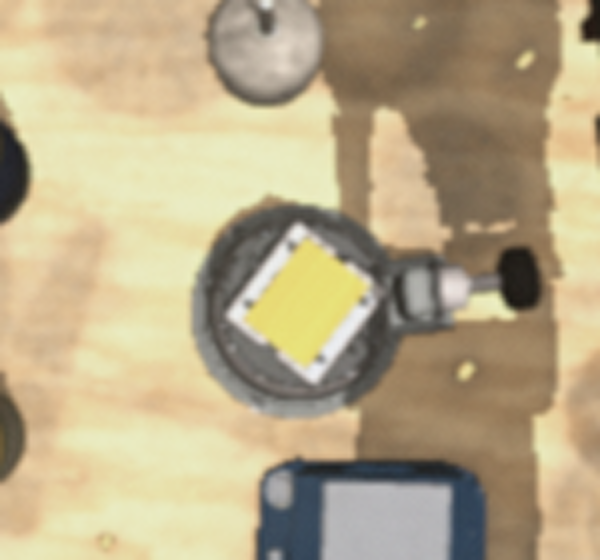

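Call:
move_arm(
  rows=[
    [[-0.006, 0.015, -0.03, 0, -0.021, -0.01], [-0.004, 0.008, -0.035, 0, 0, 0], [-0.001, 0, -0.035, 0, 0, 0], [-0.001, 0, -0.025, 0, 0, 0], [0, 0, 0, 0, 0, 0]],
  ],
  jaw=0.07,
)

```text
time: 16.3
position: [0.5897, 0.0699, 0.1233]
ee_rot: [179.8, -0.2, 98.9]
ft_force: [-0.5, -0.7, -0.5]
grip_width: 0.0694
```

```bash
python3 - <<'E'
from h import *
need(99.4,[.5957,.0685,.051])
E
```

```text
t 16.3 pos [0.5897 0.0699 0.1233] rotvec [-0.003  0.003  0.009] F [-0.5 -0.7 -0.5]
d [ 0.006  -0.0014 -0.0723]
```

Call:
move_arm(
  rows=[
    [[0.003, -0.001, -0.015, 0, 0.003, 0.009], [0.001, 0, -0.02, 0, 0, 0], [0, 0, -0.015, 0, 0.01, 0], [0, 0, 0, 0, 0, 0]],
  ],
)

```text
time: 16.63
position: [0.5945, 0.0713, 0.0729]
ee_rot: [-179.5, -0.3, 99.6]
ft_force: [-0.8, 0.2, -1.1]
grip_width: 0.0699
```

```bash
python3 - <<'E'
from h import *
need(99.4,[.5957,.0685,.051])
E
```

```text
t 16.6333 pos [0.5945 0.0713 0.0729] rotvec [-0.004 -0.01  -0.004] F [-0.8  0.2 -1.1]
d [ 0.0012 -0.0028 -0.0219]
```

Call:
move_arm(
  rows=[
    [[-0.001, -0.002, -0.012, -0.004, -0.01, 0], [0, -0.001, -0.008, 0, 0, 0], [0, 0, -0.002, 0, 0, 0], [0, 0, 0, 0, 0, 0]],
  ],
)

```text
time: 16.97
position: [0.596, 0.0688, 0.0533]
ee_rot: [179.9, -0.0, 99.6]
ft_force: [0.5, 1.0, 0.8]
grip_width: 0.0701
```

```bash
python3 - <<'E'
from h import *
need(99.4,[.5957,.0685,.051])
E
```

```text
t 16.9667 pos [0.596  0.0688 0.0533] rotvec [-0.001  0.002 -0.004] F [0.5 1.  0.8]
d [-0.0003 -0.0003 -0.0023]
```

Call:
move_arm(
  rows=[
    [[0, 0, -0.002, 0, 0, 0], [0, 0, 0, 0, 0, 0], [0, 0, 0, 0, 0, 0], [0, 0, 0, 0, 0, 0], [0, 0, 0, 0, 0, 0]],
  ],
  jaw=0.02,
  newtons=15,
)

```text
time: 17.38
position: [0.5981, 0.0689, 0.0553]
ee_rot: [179.6, -0.0, 99.6]
ft_force: [-0.8, 0.0, -0.8]
grip_width: 0.0402
```

Call:
move_arm(
  rows=[
    [[0, 0, 0, 0, 0, 0], [0, 0, 0, 0, 0, 0], [0, 0, 0, 0, 0, 0], [0, 0, 0, 0, 0, 0]],
  ],
)

```text
time: 17.72
position: [0.5958, 0.0685, 0.0552]
ee_rot: [179.9, -0.0, 99.6]
ft_force: [-0.8, 0.5, -1.0]
grip_width: 0.0336
```

Call:
move_arm(
  rows=[
    [[0, 0, 0, 0, 0, 0], [0, 0, 0, 0, 0, 0]],
  ],
  newtons=45,
)

```text
time: 17.88
position: [0.5958, 0.0685, 0.0552]
ee_rot: [179.9, -0.0, 99.6]
ft_force: [0.0, -0.5, 0.3]
grip_width: 0.0331
```

Call:
move_arm(
  rows=[
    [[-0.0005, 0.003, 0, 0, 0, 0], [-0.0005, 0.003, 0, 0, 0, 0], [-0.0005, 0.003, 0, 0, 0, 0], [-0.0005, 0.003, 0, 0, 0, 0]],
  ],
)

```text
time: 18.22
position: [0.5946, 0.076, 0.0552]
ee_rot: [179.9, 0.4, 99.4]
ft_force: [-0.4, 1.0, -0.4]
grip_width: 0.0332
```

Call:
move_arm(
  rows=[
    [[-0.0005, 0.003, 0, 0, 0, 0], [-0.0005, 0.003, 0, 0, 0, 0], [0, 0, 0, 0, 0, 0]],
  ],
)

```text
time: 18.47
position: [0.5939, 0.0804, 0.0552]
ee_rot: [179.9, 0.8, 99.4]
ft_force: [-0.9, 1.8, -1.5]
grip_width: 0.033
```

Call:
move_arm(
  rows=[
    [[-0.0005, 0.003, 0, 0, 0, 0], [-0.0005, 0.003, 0, 0, 0, 0]],
  ],
)

```text
time: 18.63
position: [0.5939, 0.0807, 0.0553]
ee_rot: [179.9, 1.4, 99.2]
ft_force: [2.5, -13.2, -1.1]
grip_width: 0.033
```

Call:
move_arm(
  rows=[
    [[0, 0, 0, 0, 0, 0], [0, 0, 0, 0, 0, 0]],
  ],
)

```text
time: 18.8
position: [0.5939, 0.0804, 0.0552]
ee_rot: [179.9, 1.5, 99.2]
ft_force: [0.9, -1.9, -0.1]
grip_width: 0.0329
```

Call:
move_arm(
  rows=[
    [[0, 0, 0, 0, 0, 0], [0, 0, 0, 0, 0, 0], [0, 0, 0, 0, 0, 0], [0, 0, 0, 0, 0, 0], [0, 0, 0, 0, 0, 0]],
  ],
  jaw=0.07,
)

```text
time: 19.22
position: [0.5939, 0.0831, 0.0557]
ee_rot: [179.8, 1.3, 99.3]
ft_force: [-0.5, -0.4, -0.3]
grip_width: 0.0624
```

Call:
move_arm(
  rows=[
    [[0, 0, 0.01, 0, 0, 0], [0, 0, 0.03, 0, 0, 0], [0, 0, 0.035, 0, 0, 0], [0, 0, 0.035, 0, 0, 0], [0, -0.01, 0.035, 0, 0, 0]],
  ],
)

```text
time: 19.63
position: [0.5873, 0.0745, 0.1963]
ee_rot: [-179.1, 1.1, 99.5]
ft_force: [1.3, -1.2, -0.5]
grip_width: 0.0699
```

Call:
move_arm(
  rows=[
    [[-0.01, -0.03, 0.02, 0, 0, 0], [-0.01, -0.035, 0.02, 0, 0, 0], [-0.01, -0.035, 0, 0, 0, 0], [-0.01, -0.035, 0, 0, 0, 0], [0, 0, 0, 0, 0, 0]],
  ],
)

```text
time: 20.05
position: [0.5479, -0.0636, 0.2559]
ee_rot: [179.6, 1.5, 99.8]
ft_force: [0.1, 0.3, -0.1]
grip_width: 0.0702
```

```bash
python3 - <<'E'
from h import *
need(99.4)
grab('side','side15');crop('side15',200,150,350,300,4,'s15c')
grab('top','top15');crop('top15',150,130,350,290,4,'t15c')
E
python3 mm.py top15; python3 so.py side15 .5775 .184; python3 - <<'E'
from m import *
for n in('top0','top14','top15'):
    t=load(n);k,st=black(t,(305,200,345,240));print(n,k,st,onz(t,*k,.067))
E
```

```text
t 20.05 pos [ 0.5479 -0.0636  0.2559] rotvec [ 0.024  0.01  -0.006] F [ 0.1  0.3 -0.1]
brass [275.92152918 225.14486922] [262 210  29  31 497] ((275.94000244140625, 225.0800323486328), (20.0, 27.000003814697266), 36.869895935058594) [0.57763486 0.18313181] [0.5777625  0.18309952]
top0 [323.09836066 219.86885246] [320 214   8  13  61] [0.59450954 0.08151595 0.067     ]
top14 [329.23300971 219.16504854] [325 213   9  14 103] [0.59641158 0.06845304 0.067     ]
top15 [323.03333333 219.4       ] [320 213   8  14  60] [0.59550247 0.08167618 0.067     ]
```

View pics/t15c.png

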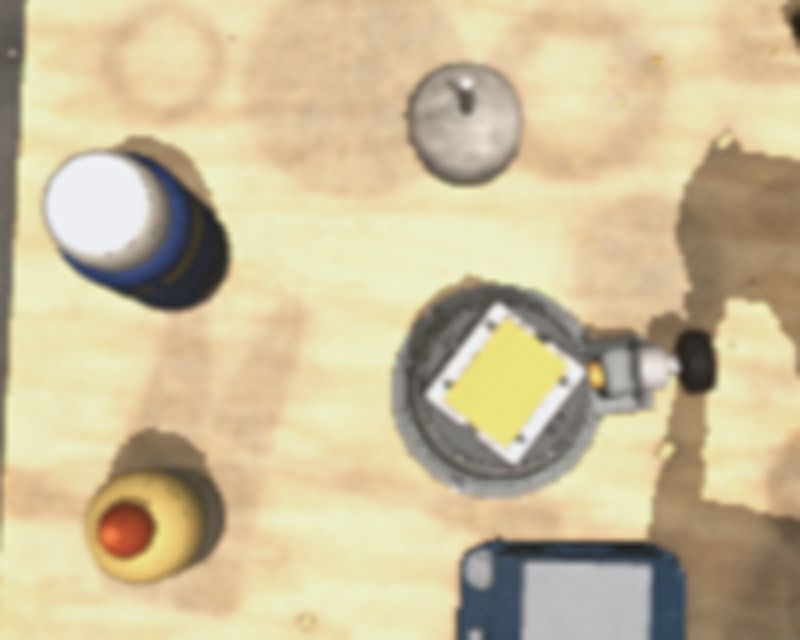

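View pics/so_side15.png

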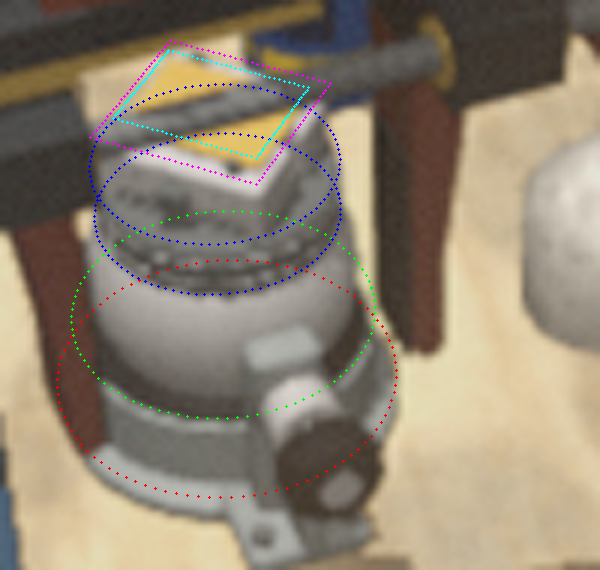

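The top view shows the knob back at its starting column (323.0, against 323.1 at the start). The plate is centred on the ring, and the can, bottle and oiler stand unmoved. Handing in.

```bash
python3 -c "
from rig import env
print(env.job_done())"
```

```text
the job is handed in; nothing more can be done
None
```

The job is done and handed in at about 20 s. The vise stands upright in its ring and the lock knob is home.

- **Lock out:** I pinched the knob and pulled it 12 mm until it met its outer stop at 17 N. It stayed out when I let go.
- **Head over:** I pushed the head up along its arc with the fingers partly open. The top view then showed about 2.5° still to go, so I gave one corner a 3 mm nudge with closed fingers.
- **Lock home:** I pinched the knob again and pushed it 12 mm home, where it held against 13 N. Then I let go and backed the arm away.

**Last checks:**
- **Plate:** its middle lies about 1 mm from the fitted base axis, so it is within about 1° of level. It did not shift when the knob went home.
- **Knob:** it is back at its starting column in the top view (323.0, against 323.1 at the start).
- **Other items:** the spray can, glue bottle and oil can look to be standing where they were.

**Doubts:**
- **Base position:** my estimates of the base's centre differed by 1–2 mm, so the true tilt could be up to about 2°.
- **Side camera:** outlines I drew at the estimated pose sat about one pixel off the picture. That is within its calibration error.
- **Last side view:** the gripper partly hid the plate, so the final levelness check rests mostly on the top view.

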